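# Temperature check of a dry-block tube heater

## Task

Ready the lab's dry-block heater for its temperature check: first put a spare tube from the white rack into each well that is empty, pushed fully down and let go, leaving the tubes already in the wells and the other things on the bench alone. Then take the reference thermometer out of its stand by its handle and lower its stem upright through the guide hole, never touching the guide, until the tip is about 30 mm below the hole's rim. Finish still holding it there, still, upright and centred in the bore.

Things in the scene. Friction and masses are not known exactly. Their poses are not given: they have to be found in the camera images.
- well0_mouth (a point): centre of the mouth of a tube well: round hole 20 mm across, 34 mm deep, flat floor, slight chamfer, in the top of an aluminium module 76 x 46 mm. Four well modules and the guide module stand side by side on the heater tray, in any order. Mouth 66 mm above the work surface. y along the row, x across it, z up; yaw as the heater. Two wells hold a tube at the start, two are empty
- well1_mouth (a point): centre of the mouth of a tube well: round hole 20 mm across, 34 mm deep, flat floor, slight chamfer, in the top of an aluminium module 76 x 46 mm. Four well modules and the guide module stand side by side on the heater tray, in any order. Mouth 66 mm above the work surface. y along the row, x across it, z up; yaw as the heater. Two wells hold a tube at the start, two are empty
- well2_mouth (a point): centre of the mouth of a tube well: round hole 20 mm across, 34 mm deep, flat floor, slight chamfer, in the top of an aluminium module 76 x 46 mm. Four well modules and the guide module stand side by side on the heater tray, in any order. Mouth 66 mm above the work surface. y along the row, x across it, z up; yaw as the heater. Two wells hold a tube at the start, two are empty
- well3_mouth (a point): centre of the mouth of a tube well: round hole 20 mm across, 34 mm deep, flat floor, slight chamfer, in the top of an aluminium module 76 x 46 mm. Four well modules and the guide module stand side by side on the heater tray, in any order. Mouth 66 mm above the work surface. y along the row, x across it, z up; yaw as the heater. Two wells hold a tube at the start, two are empty
- guide_mouth (a point): centre of the top rim of the guide hole for the thermometer: the fifth aluminium module of the row, with a steel collar (34 mm across outside, 25 mm high) standing on it; the bore is 22 mm across and runs 65 mm straight down from here to a closed floor. The rim is 91 mm above the work surface. Axes as for the wells
- heater: white tray of the dry-block heater, 20 mm high, 100 mm wide in x and 335 mm long in y (from -138 to +198 mm); a 55 mm high control end lies at +y, 130 to 200 mm from the origin. Origin under the middle of the five modules (the middle module); the row of modules runs along y, at -96, -48, 0, 48 and 96 mm
- tube0_center (a point): centre (half-way up) of a closed straight sample tube, 16 mm in diameter and 82 mm tall, flat foot with chamfer, about 25 g, z up its axis; stands 48 mm out of its hole, so that its centre is 7 mm above the hole's mouth when fully down. In one of the wells at the start
- tube1_center (a point): centre (half-way up) of a closed straight sample tube, 16 mm in diameter and 82 mm tall, flat foot with chamfer, about 25 g, z up its axis; stands 48 mm out of its hole, so that its centre is 7 mm above the hole's mouth when fully down. In one of the wells at the start
- tube2_center (a point): centre (half-way up) of a closed straight sample tube, 16 mm in diameter and 82 mm tall, flat foot with chamfer, about 25 g, z up its axis; stands 48 mm out of its hole, so that its centre is 7 mm above the hole's mouth when fully down. A spare in the rack at the start
- tube3_center (a point): centre (half-way up) of a closed straight sample tube, 16 mm in diameter and 82 mm tall, flat foot with chamfer, about 25 g, z up its axis; stands 48 mm out of its hole, so that its centre is 7 mm above the hole's mouth when fully down. A spare in the rack at the start
- tube4_center (a point): centre (half-way up) of a closed straight sample tube, 16 mm in diameter and 82 mm tall, flat foot with chamfer, about 25 g, z up its axis; stands 48 mm out of its hole, so that its centre is 7 mm above the hole's mouth when fully down. A spare in the rack at the start
- rack: white rack block for spares, 64 mm in x, 148 mm in y, 46 mm high, with three holes (20 mm across, 34 mm deep) at y = -48, 0, 48 mm; holds three spare tubes at the start. Origin at the centre of its underside. It may be on the left or the right
- stand: thermometer stand: white column 42 x 42 mm, top 110 mm above the work surface, on an 80 x 80 x 10 mm foot; a 14 mm hole down its axis takes the stem. Origin at the centre of its underside
- probe_handle (a point): centre of the square grey handle (26 x 26 mm, 55 mm tall, faces along its x and y) of the reference thermometer, 90 g nominal; z up its axis. The handle's underside rests on the stand's top, so that this point is 137.5 mm above the work surface at the start. A straight steel stem 8 mm in diameter runs 100 mm down from the handle
- probe_tip (a point): tip of the thermometer's stem, on its axis 127.5 mm below the handle's centre
- jar: bystander, to be left alone: small amber jar, 42 mm in diameter, 55 mm tall
- bottle: bystander, to be left alone: white bottle, 60 mm in diameter, 130 mm tall
- cup: bystander, to be left alone: grey open cup, 60 mm across, 60 mm tall
- marker: bystander, to be left alone: blue marker pen lying down, 130 mm long, 15 mm thick
- timer: bystander, to be left alone: white bench timer lying flat, 50 x 70 x 18 mm
Not all that is in view belongs to the job. Leave any green or red look-alike of the part that bears tube0_center alone.

How it is judged:
On the way, in this order (a step that is already met when the one before it is completed fails the run):
1. every tube well holds a fully seated tube that has been let go (horizontal distance between tube0_center and well0_mouth below 0.006 m and z of tube0_center in the frame of well0_mouth below 0.012 m and angle between each of tube0_center, tube1_center's own z axis and vertical below 0.2 rad and contact force between each of tube0, tube1 and the fingers below 0.1 N and horizontal distance between tube1_center and well1_mouth below 0.006 m and z of tube1_center in the frame of well1_mouth below 0.012 m and ((horizontal distance between tube2_center and well2_mouth below 0.006 m and z of tube2_center in the frame of well2_mouth below 0.012 m and angle between tube2_center's own z axis and vertical below 0.2 rad and contact force between tube2 and the fingers below 0.1 N) or (horizontal distance between tube3_center and well2_mouth below 0.006 m and z of tube3_center in the frame of well2_mouth below 0.012 m and angle between tube3_center's own z axis and vertical below 0.2 rad and contact force between tube3 and the fingers below 0.1 N) or (horizontal distance between tube4_center and well2_mouth below 0.006 m and z of tube4_center in the frame of well2_mouth below 0.012 m and angle between tube4_center's own z axis and vertical below 0.2 rad and contact force between tube4 and the fingers below 0.1 N)) and ((horizontal distance between tube2_center and well3_mouth below 0.006 m and z of tube2_center in the frame of well3_mouth below 0.012 m and angle between tube2_center's own z axis and vertical below 0.2 rad and contact force between tube2 and the fingers below 0.1 N) or (horizontal distance between tube3_center and well3_mouth below 0.006 m and z of tube3_center in the frame of well3_mouth below 0.012 m and angle between tube3_center's own z axis and vertical below 0.2 rad and contact force between tube3 and the fingers below 0.1 N) or (horizontal distance between tube4_center and well3_mouth below 0.006 m and z of tube4_center in the frame of well3_mouth below 0.012 m and angle between tube4_center's own z axis and vertical below 0.2 rad and contact force between tube4 and the fingers below 0.1 N))), for 0.2 s.
2. the thermometer has been drawn out of its stand: its tip is above the stand's top (z of probe_tip in the frame of stand above 0.112 m), for 0.1 s.
At the end, for the whole second after the job is handed in: Every well holds an upright, let-go tube (centre under 12 mm above the mouth, within 6 mm of its axis). Thermometer held still, tilt under 0.08 rad, tip 18 to 45 mm below the rim, within 4.5 mm of the bore axis, not touching the guide (all of step 1 and horizontal distance between probe_tip and guide_mouth below 0.0045 m and z of probe_tip in the frame of guide_mouth between -0.045 and -0.018 m and angle between probe_handle's own z axis and vertical below 0.08 rad and contact force between probe and the fingers above 0.5 N and contact force between probe and guide below 0.1 N and linear speed of probe below 0.02 m/s); the arm keeps its last pose, push and grip.
It fails at once if the thermometer touches the guide module (contact force between probe and guide above 0.3 N).
It fails at once if a tube that was already in a well is taken out or disturbed (moved more than 15 mm) (distance of any of tube0_center, tube1_center from where it was at the start of the episode above 0.015 m).
It fails at once if a bystander is disturbed (moved more than 25 mm) (distance of any of jar, bottle, cup, marker, timer from where it was at the start of the episode above 0.025 m).
It also fails if it takes over 67 s, if anything falls off the work surface, if the arm or the gripper's body presses on something with over 40 N, if the wrist force passes 120 N, or if a joint passes its speed limit or range.

## Robot

A 7-joint arm with a two-finger parallel gripper is mounted at the origin on the work surface. World frame = base frame: x ahead of the robot, y to its left, z up, the work surface at z = 0. Lengths are in m, angles in rad, forces in N, time in s.
With the tool pointing down it reaches from about 0.425 to 0.875 m from the base axis. Payload 4.7 kg.
Tool frame: the origin (TCP) lies at the very end of the fingers, on their centre line; the grasp point (between the pads) lies 19 mm behind it; x points along the fingers, z is the direction in which the jaws open and shut, and the axes are right-handed (so a half turn about x gives the same grasp; the last joint's range is limited). The gripper opens to 85 mm and grips with 20 to 120 N. Pads are 22 mm wide; open, the fingers measure 114 mm over their backs; the gripper's body (76 mm by 85 mm) begins 54 mm behind the grasp point. The pads swing forward as they close: fully open they stand 13 mm farther back than shut.
Start: joints at [-1.094, 0.321, -0.07, 1.45, 0.023, 1.371, -0.057], TCP at [0.29, 0.582, 0.231] pointing down, gripper open.
Joint ranges: [-2.86, 2.86], [-0.3, 2.09], [-1.38, 1.24], [0.06, 2.45], [-1.56, 4.7], [0.09, 2.05], [-2.69, 2.69]. Speed limits (rad/s): [2.57, 2.57, 3.14, 3.14, 3.14, 3.14, 3.14].

## Interface

Orientations are given as a unit quaternion [w, x, y, z].
In Python, from cell import * gives the robot as it stands. The module is installed in compiled form; this text tells all that it offers.
- The arm moves only by the tool servo_tool, never from a script. Its argument "commands" is a list that holds one entry, the list of rows, each a list of 6 numbers: the shift along the tool's x, y, z in cm, then the turn, a rotation vector about the tool's x, y, z in degrees. A call has 1 to 8 rows; each row shifts and turns the pose as measured when the row begins, along the tool's axes as they then stand; what a row does not reach is not made up. A row lasts 1/8 s, in which the tool goes at most 62.5 mm and 10.7 degrees, less where a joint would pass 70% of its speed; a pose out of reach is approached as far as the arm can. A call is refused whole if a number of a shift passes 6.25 or a number of a turn 10.7, either way. A call with a gripper value outside its range is refused whole. "fingers" is the finger opening in cm, from 0 to 8.54, set as the call begins (left out, the last holds). The fingers move at their own pace and stop on an object; "grip_force" is the grip in N (left out, the last holds). Time passes only in rows, so rows that do not move let the fingers close. It gives the time, the measured TCP pose, the force and the opening at its end, in the units of the state.
- get_obs(): the state, without advancing time (a new reading comes with each control period).
- read_camera(name): name is "scene" or "top" or "wrist"; returns a dict with "frame" (400x640x3 uint8, red, green, blue), "fov_y" (degrees; the focal length in pixels is half the picture's height over the tangent of half this angle, whatever the lens; pixels are square), "cx", "cy" (the principal point, pixels), "rvec" (rotation vector, rad) and "tvec" (3), from world to camera coordinates, as OpenCV has them. Camera axes: x right, y down, z forward; pixel columns grow to the right and rows downward; lengths in m; the calibration is good to about 2 mm. A picture is of the moment at which its call begins. There is no depth.
- job_done(): hands the job in, once; it reports no verdict.
The state is a dict: "time": time; "qpos": joint angles; "qd": joint speeds; "joint_efforts": joint torques, N m; "tool_pos": TCP position; "tool_rot": TCP orientation; "wrist_force": force on the tool from outside, world axes, zero at the start; "moment": the same for the moment, N m; "grip_width": finger opening in m.
Only numpy, scipy, OpenCV 4.12 (cv2) and the standard library are available. Lean on these libraries where they do the work, as an engineer would, in place of code of your own. Each camera call takes 0.05 s, during which the arm holds its last target.

## Working session

There is one attempt and no reset: what is moved stays moved. The work goes in short steps, Python scripts to look and compute and a tool call to move; the robot and the scene stay as the last step left them, time stands still between calls to the robot, and variables do not carry over. Pictures are saved under pics/ and viewed, and the job is handed in when it is done.

Besides the shell and the picture viewer there is one more tool, called after "Emit:" by a JSON object that holds its "api" and its "payload", one argument or row to a line. servo_tool: Moves the arm, as the interface text tells. Its arguments: {"type":"object","properties":{"commands":{"type":"array"},"fingers":{"type":"number"},"grip_force":{"type":"number"}},"required":["commands"]}

```bash
mkdir -p pics
cat > h.py <<'E'
from cell import *
import numpy as np, cv2
from scipy.spatial.transform import Rotation as R
def cam(n,save=None):
    c=read_camera(n)
    if save: cv2.imwrite('pics/'+save,c['frame'][:,:,::-1])
    f=200/np.tan(np.radians(c['fov_y'])/2)
    c['K']=np.array([[f,0,c['cx']],[0,f,c['cy']],[0,0,1]]);return c
def ray(c,u,v,z):
    Rm=cv2.Rodrigues(np.array(c['rvec'],float))[0];t=np.array(c['tvec'],float)
    o=-Rm.T@t;d=Rm.T@np.linalg.inv(c['K'])@np.array([u,v,1.])
    return o+d*(z-o[2])/d[2]
def proj(c,P):
    return cv2.projectPoints(np.array(P,float).reshape(-1,1,3),np.array(c['rvec'],float),np.array(c['tvec'],float),c['K'],None)[0].reshape(-1,2)
E
python3 - <<'E'
from h import *
import pickle
for n in ['scene','top','wrist']:
    c=cam(n,n+'0.png');pickle.dump(c,open(n+'0.pkl','wb'));print(n,c['fov_y'],c['cx'],c['cy'],c['rvec'],c['tvec'])
o=get_obs();print(o)
print(R.from_quat(np.roll(o['tool_rot'],-1)).as_matrix())
E
```

```text
scene 50.37927965864375 321.7696902941543 198.57864703457338 [ 1.84061199  1.2067793  -0.65329654] [-0.25978837 -0.18644326  1.54678687]
top 57.14274452034603 313.18215818474465 195.1531703981906 [ 2.13550761 -2.16223767  0.17216044] [0.03799865 0.55751662 0.84422436]
wrist 66.74069529452257 317.3529379271851 199.15845096462962 [-2.44449064 -1.51370623 -0.22803969] [-0.64931559 -0.03883064  0.37905597]
{'time': 0.15, 'qpos': array([-1.09393414,  0.32160282, -0.07008665,  1.45141188,  0.02265545,
        1.3707752 , -0.05691647]), 'qd': array([ 6.91257022e-04, -2.21342031e-03,  1.76975998e-03, -3.97175309e-03,
       -1.01277307e-03,  2.23829597e-03, -7.88605067e-05]), 'joint_efforts': array([-2.62863059e-04, -4.94089472e+01, -3.83104105e-01, -3.14685631e+01,
        1.29571257e-02,  8.24699295e-03,  2.51678256e-05]), 'tool_pos': array([0.29005101, 0.58124551, 0.2304986 ]), 'tool_rot': array([ 0.60093587, -0.37232408,  0.60172861,  0.37171702]), 'wrist_force': array([0.28635263, 0.70619782, 0.97128834]), 'moment': array([0.00623095, 0.00639953, 0.00356942]), 'grip_width': 0.08530519076401352}
[[-5.01722402e-04 -8.94832282e-01  4.46402213e-01]
 [-1.31992818e-03  4.46402473e-01  8.94831319e-01]
 [-9.99999003e-01 -1.40261939e-04 -1.40508446e-03]]
```

View pics/scene0.png

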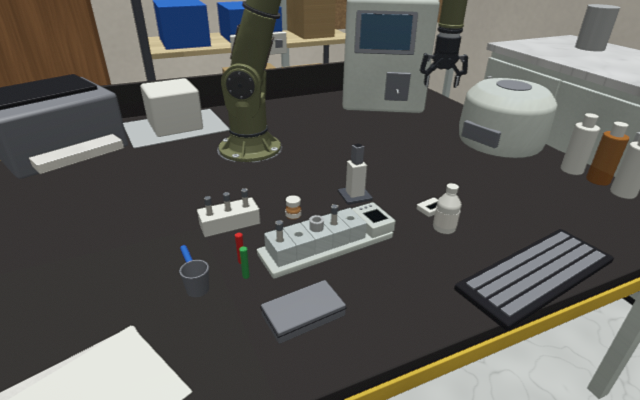

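View pics/top0.png

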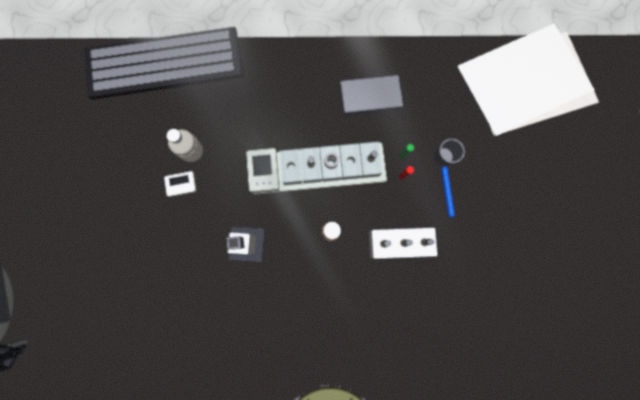

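View pics/wrist0.png

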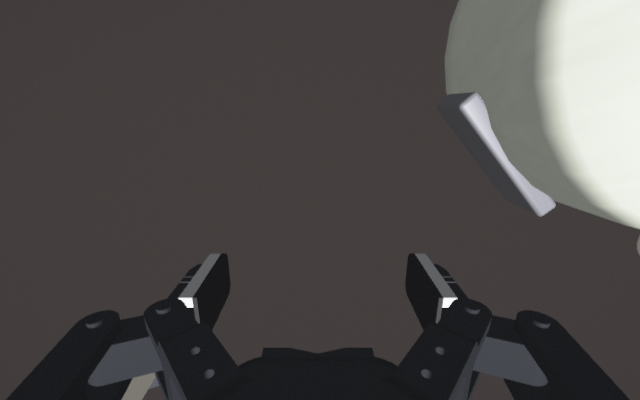

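Run:
```python
import cv2
a=cv2.imread('pics/top0.png');
cv2.imwrite('pics/t_h.png',cv2.resize(a[130:205,240:400],None,fx=5,fy=5,interpolation=cv2.INTER_CUBIC))
cv2.imwrite('pics/t_r.png',cv2.resize(a[215:270,360:450],None,fx=8,fy=8,interpolation=cv2.INTER_CUBIC))
cv2.imwrite('pics/t_s.png',cv2.resize(a[220:270,215:275],None,fx=10,fy=10,interpolation=cv2.INTER_CUBIC))
a=cv2.imread('pics/scene0.png');
cv2.imwrite('pics/s_h.png',cv2.resize(a[135:285,190:400],None,fx=3.8,fy=3.8,interpolation=cv2.INTER_CUBIC))
```

```text
(no output)
```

View pics/t_h.png

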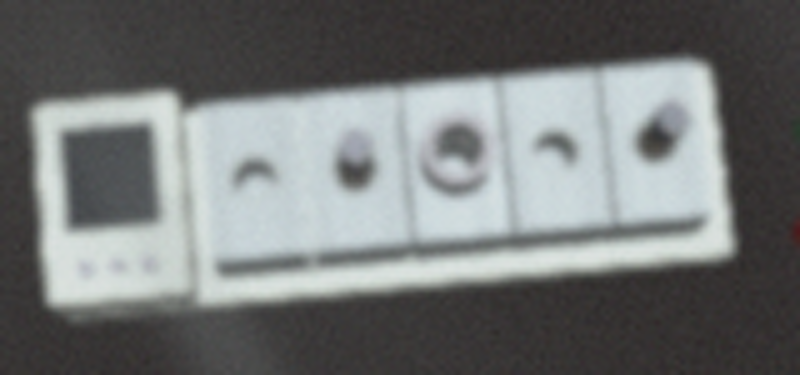

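View pics/t_r.png

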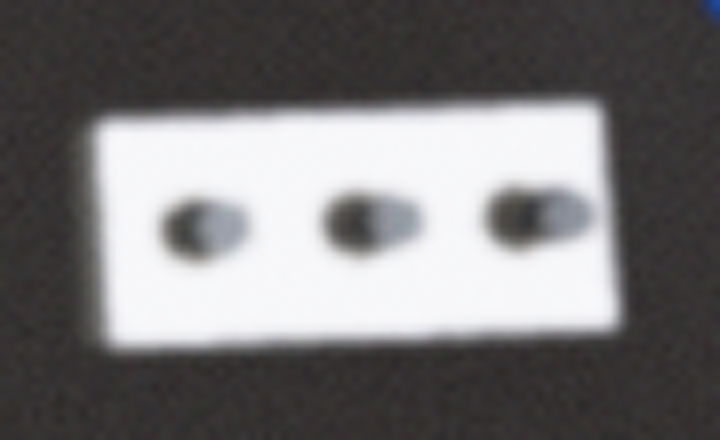

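View pics/t_s.png

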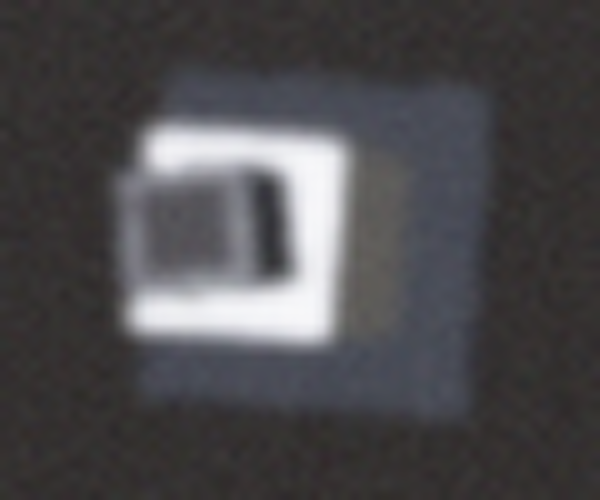

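View pics/s_h.png

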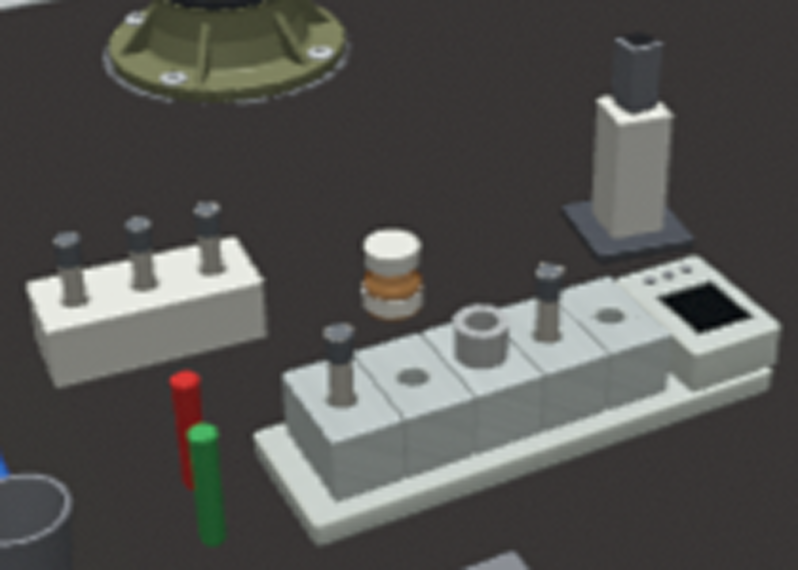

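```bash
cat > fit.py <<'E'
from h import *
import pickle
from scipy.optimize import least_squares
T=pickle.load(open('top0.pkl','rb'));S=pickle.load(open('scene0.pkl','rb'))
for n,c in (('top',T),('scene',S)):
    Rm=cv2.Rodrigues(np.array(c['rvec'],float))[0];print(n,'cam pos',-Rm.T@c['tvec'])
def fit(name,obs,x0):
    def w(p,q): 
        c,s=np.cos(p[2]),np.sin(p[2]);q=np.array(q,float)
        return np.c_[p[0]+c*q[:,0]-s*q[:,1],p[1]+s*q[:,0]+c*q[:,1],q[:,2]]
    def f(p): return np.concatenate([(proj(c,w(p,[o[0] for o in ob]))-np.array([o[1] for o in ob])).ravel() for c,ob in obs])
    r=least_squares(f,x0);print(name,np.round(r.x,4),'res',np.round(r.fun,1));return r.x
h=lambda u,v:(240+u/5-.4,130+v/5-.4)
g=lambda u,v:(360+u/8-.44,215+v/8-.44)
k=lambda u,v:(215+u/10-.45,220+v/10-.45)
s=lambda u,v:(190+u/3.8-.37,135+v/3.8-.37)
H_t=[((.038,.024,.066),h(403,88)),((.038,-.024,.066),h(500,78)),((.038,-.072,.066),h(602,68)),((-.038,.024,.066),h(413,243)),((-.038,-.024,.066),h(512,234)),((-.038,-.072,.066),h(617,224)),((0,0,.091),h(456,152))]
H_s=[((0,0,.091),s(481,321)),((0,.096,.066),s(610,316)),((0,-.048,.066),s(413,377))]
R_t=[((.032,.074,.046),g(93,122)),((.032,-.074,.046),g(602,101)),((-.032,.074,.046),g(108,346)),((-.032,-.074,.046),g(620,328))]
R_s=[((-.032,.074,.046),s(238,242)),((.032,.074,.046),s(265,278)),((.032,-.074,.046),s(50,327)),((-.032,-.074,.046),s(29,286))]
S_t=[((.021,.021,.11),k(143,125)),((.021,-.021,.11),k(350,133)),((-.021,.021,.11),k(128,333)),((-.021,-.021,.11),k(332,345))]
S_s=[((0,0,.165),s(639,42))]
for nm,a,b,x0 in (('heater',H_t,H_s,[.65,0,0]),('rack',R_t,R_s,[.45,-.1,0]),('stand',S_t,S_s,[.4,.2,0])):
    fit(nm+' top',[(T,a)],x0);fit(nm+' scene',[(S,b)],x0) if len(b)>1 else 0;fit(nm+' both',[(T,a),(S,b)],x0)
for n,u,v,z in (('jar',332,231,.055),('cup',452,151,.06),('red',410,170,.08),('green',410,147,.08),('bottle',174,135,.13)): print(n,ray(T,u,v,z))
E
python3 fit.py
```

```text
top cam pos [0.42645671 0.04145041 0.91727858]
scene cam pos [ 1.39180252 -0.34392216  0.66287555]
heater top [ 0.6343 -0.0121  0.0732] res [-0.7 -0.2 -0.1  0.2 -0.6  0.6  0.2 -0.1  0.6  0.  -0.2  0.4  0.8 -0.9]
heater scene [ 0.6358 -0.0136  0.086 ] res [ 0.1  0.4  0.1 -0.3 -0.2 -0.1]
heater both [ 0.6344 -0.0124  0.0753] res [-0.6 -0.2 -0.   0.2 -0.5  0.5  0.4 -0.1  0.8 -0.  -0.1  0.3  1.  -1.
  0.3 -0.   0.5 -0.5  0.  -0.7]
rack top [ 0.4417 -0.1818  0.0241] res [ 0.8  0.3 -0.7  0.6  0.6 -0.3 -0.6 -0.5]
rack scene [ 0.442  -0.1808  0.0222] res [-0.2 -1.3 -0.   0.9 -0.1  1.2  0.3 -0.9]
rack both [ 0.4418 -0.1813  0.0235] res [ 0.6  0.2 -0.9  0.6  0.4 -0.4 -0.8 -0.5 -0.4 -1.3 -0.2  0.9 -0.3  1.2
  0.1 -0.8]
stand top [ 0.4445  0.196  -0.0619] res [ 0.7  0.7 -0.8  0.9  0.6 -0.6 -0.5 -0.9]
stand both [ 0.4445  0.1958 -0.0619] res [ 0.8  0.7 -0.7  0.9  0.7 -0.7 -0.3 -0.9  0.5 -0.8]
jar [ 0.47053984 -0.01171554  0.055     ]
cup [ 0.65898717 -0.30513872  0.06      ]
red [ 0.60892096 -0.19539643  0.08      ]
green [ 0.66430934 -0.19830337  0.08      ]
bottle [0.68291474 0.33846896 0.13      ]
```

```bash
cat > plan.py <<'E'
from h import *
import sys
# usage: plan.py x y z jawyaw_deg n
def plan(x,y,z,yaw,n):
    o=get_obs();M=R.from_quat(np.roll(o['tool_rot'],-1));p=np.array(o['tool_pos'])
    c,s=np.cos(np.radians(yaw)),np.sin(np.radians(yaw))
    X=np.array([0,0,-1.]);Z=np.array([c,s,0]);Y=np.cross(Z,X)
    G=R.from_matrix(np.c_[X,Y,Z]);P=np.array([x,y,z])
    print('t',round(o['time'],2),'pos',np.round(p,4),'rv(tool)',np.round(np.degrees((M.inv()*G).as_rotvec()),2),'f',np.round(o['wrist_force'],1),'w',round(o['grip_width'],4))
    for i in range(n):
        d=(P-p)/(n-i);rv=(M.inv()*G).as_rotvec()/(n-i)
        a=np.round(M.inv().apply(d)*100,2);b=np.round(np.degrees(rv),1)
        print(list(map(float,a))+list(map(float,b)))
        p=p+M.apply(a/100);M=M*R.from_rotvec(np.radians(b))
if __name__=='__main__':
    a=list(map(float,sys.argv[1:6]));plan(*a[:4],int(a[4]))
E
python3 plan.py .47 .3 .25 40 6; python3 plan.py .44 -.14 .25 1.3 14
```

```text
t 0.15 pos [0.2901 0.5812 0.2305] rv(tool) [ 2.349e+01 -8.000e-02  2.000e-02] f [0.3 0.7 1. ] w 0.0853
[-0.32, -4.78, -2.86, 3.9, -0.0, 0.0]
[-0.32, -4.96, -2.52, 3.9, -0.0, 0.0]
[-0.32, -5.12, -2.18, 3.9, -0.0, 0.0]
[-0.32, -5.25, -1.83, 3.9, -0.0, 0.0]
[-0.32, -5.37, -1.47, 3.9, -0.0, 0.0]
[-0.32, -5.46, -1.1, 4.0, -0.1, 0.0]
t 0.15 pos [0.2901 0.5812 0.2305] rv(tool) [ 6.219e+01 -7.000e-02  5.000e-02] f [0.3 0.7 1. ] w 0.0853
[-0.13, -3.26, -4.13, 4.4, -0.0, 0.0]
[-0.13, -3.57, -3.87, 4.4, -0.0, 0.0]
[-0.13, -3.85, -3.59, 4.4, -0.0, 0.0]
[-0.13, -4.12, -3.28, 4.5, -0.0, 0.0]
[-0.13, -4.36, -2.95, 4.4, -0.0, 0.0]
[-0.13, -4.57, -2.6, 4.5, -0.0, 0.0]
[-0.14, -4.76, -2.24, 4.4, -0.0, 0.0]
[-0.13, -4.92, -1.86, 4.5, -0.0, 0.0]
[-0.14, -5.05, -1.47, 4.4, -0.0, 0.0]
[-0.13, -5.15, -1.08, 4.5, -0.0, 0.0]
[-0.14, -5.22, -0.67, 4.4, -0.0, 0.0]
[-0.13, -5.25, -0.27, 4.5, -0.0, 0.0]
[-0.14, -5.26, 0.14, 4.4, -0.0, 0.0]
[-0.13, -5.24, 0.55, 4.5, -0.0, 0.1]
```

Emit:
{"api": "servo_tool", "payload": {
  "commands": [
    [[-0.3,-4.8,-2.9,3.9,0,0],[-0.3,-5,-2.5,3.9,0,0],[-0.3,-5.1,-2.2,3.9,0,0],[-0.3,-5.2,-1.8,3.9,0,0],[-0.3,-5.4,-1.5,3.9,0,0],[-0.3,-5.5,-1.1,4,0,0]]
  ]
}}

```text
time: 0.9
tool_pos: [0.4697, 0.2949, 0.2456]
tool_rot: [0.663, -0.241, 0.667, 0.241]
wrist_force: [1.3, 1.2, -0.3]
grip_width: 0.0852
```

```bash
python3 plan.py .44 -.13 .23 1.3 9
```

```text
t 0.9 pos [0.4697 0.2949 0.2456] rv(tool) [ 3.86e+01 -3.20e-01  3.00e-02] f [ 1.3  1.2 -0.3] w 0.0852
[0.19, -3.41, -3.28, 4.3, -0.0, 0.0]
[0.19, -3.65, -3.02, 4.3, -0.0, 0.0]
[0.18, -3.86, -2.73, 4.3, -0.0, 0.0]
[0.19, -4.06, -2.44, 4.3, -0.1, 0.0]
[0.18, -4.23, -2.13, 4.3, -0.0, 0.0]
[0.18, -4.37, -1.8, 4.3, -0.1, 0.0]
[0.18, -4.5, -1.47, 4.3, -0.0, 0.0]
[0.18, -4.59, -1.13, 4.3, -0.1, 0.0]
[0.17, -4.67, -0.77, 4.2, -0.0, 0.1]
```

Emit:
{"api": "servo_tool", "payload": {
  "commands": [
    [[0.1,-3.8,-3.6,4.8,0,0],[0.2,-4.1,-3.3,4.8,0,0],[0.2,-4.4,-2.9,4.8,0,0],[0.2,-4.6,-2.5,4.8,0,0],[0.2,-4.8,-2.1,4.8,0,0],[0.2,-5,-1.7,4.8,0,0],[0.2,-5.1,-1.2,4.8,0,0],[0.2,-5.2,-0.8,4.9,0,0]]
  ]
}}

```text
time: 1.9
tool_pos: [0.4417, -0.1397, 0.2305]
tool_rot: [0.706, -0.0, 0.708, -0.001]
wrist_force: [0.7, 0.2, 0.3]
grip_width: 0.0853
```

```bash
python3 - <<'E'
from h import *
import pickle
c=cam('wrist','w1.png');o=get_obs();pickle.dump((c,o),open('w1.pkl','wb'))
Rm=cv2.Rodrigues(np.array(c['rvec'],float))[0];print('cam',-Rm.T@c['tvec'],'fwd',Rm[2])
print(proj(c,[[.4407,-.1333,.094],[.4418,-.1813,.094],[.443,-.229,.094],[.4407,-.1333,.046],[.4418,-.1813,.046],[.443,-.229,.046]]).round(1))
E
python3 plan.py .4405 -.133 .23 1.3 1
```

```text
cam [ 0.44218091 -0.06333979  0.37237651] fwd [-0.00271963 -0.29885021 -0.95429616]
[[316.6 181.7]
 [317.8 228.8]
 [319.  271.3]
 [316.8 171. ]
 [317.8 212.3]
 [318.9 250.1]]
t 1.95 pos [ 0.44   -0.1483  0.2306] rv(tool) [-2.11 -0.17  0.35] f [-1.8 -5.9  1.8] w 0.0852
[0.05, 1.53, 0.03, -2.1, -0.2, 0.4]
```

View pics/w1.png

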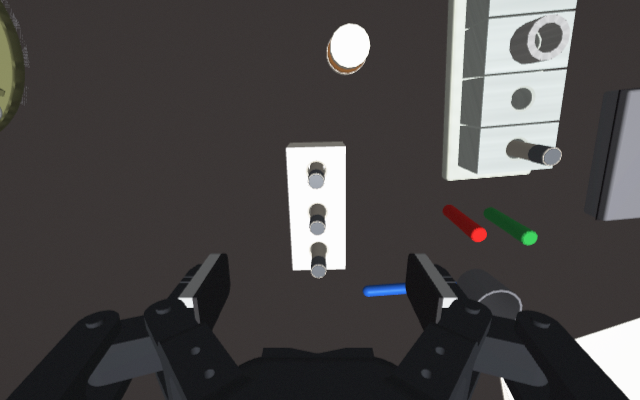

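```bash
python3 plan.py .4405 -.133 .062 1.3 5
```

```text
t 1.95 pos [ 0.44   -0.1483  0.2306] rv(tool) [-2.11 -0.17  0.35] f [-1.8 -5.9  1.8] w 0.0852
[3.37, 0.33, 0.01, -0.4, -0.0, 0.1]
[3.37, 0.32, 0.02, -0.4, -0.0, 0.1]
[3.37, 0.31, 0.02, -0.4, -0.1, 0.0]
[3.37, 0.32, 0.02, -0.5, -0.0, 0.1]
[3.38, 0.31, 0.02, -0.4, -0.1, 0.0]
```

Emit:
{"api": "servo_tool", "payload": {
  "commands": [
    [[1,1.5,0.1,-2.1,-0.2,0.4],[2,0,0,0,0,0],[2,0,0,0,0,0],[0,0,0,0,0,0]]
  ],
  "fingers": 5
}}

```text
time: 2.45
tool_pos: [0.4403, -0.13, 0.1776]
tool_rot: [0.707, -0.008, 0.707, 0.011]
wrist_force: [0.0, -0.1, 0.8]
grip_width: 0.0499
```

```bash
python3 - <<'E'
from h import *
c=cam('wrist','w2.png')
print(proj(c,[[.4407,-.1333,.094],[.4418,-.1813,.094],[.443,-.229,.094]]).round(1))
E
python3 plan.py .4405 -.133 .062 1.3 4
```

```text
[[317.8 210.7]
 [317.5 265.1]
 [317.3 313.5]]
t 2.5 pos [ 0.4411 -0.1301  0.1785] rv(tool) [ 0.27  0.05 -0.21] f [-0.4 -0.3 -1.4] w 0.0502
[2.91, -0.08, -0.02, 0.1, 0.0, -0.1]
[2.91, -0.08, -0.02, 0.1, 0.0, -0.0]
[2.92, -0.08, -0.02, 0.0, 0.0, -0.1]
[2.91, -0.07, -0.01, 0.1, 0.0, -0.0]
```

View pics/w2.png

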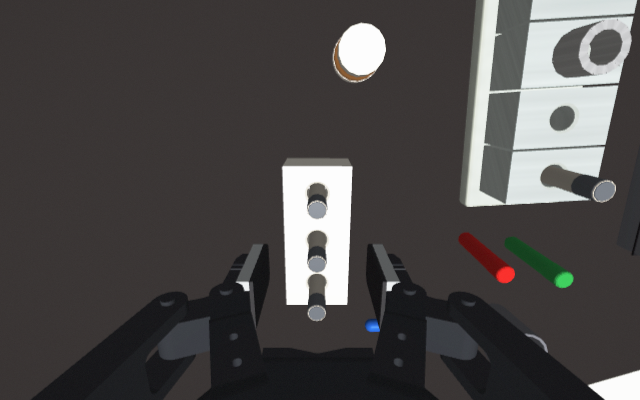

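Emit:
{"api": "servo_tool", "payload": {
  "commands": [
    [[3,-0.2,0,0.2,0,0],[3,0,0,0,0,0],[3,0,0,0,0,0],[2,0,0,0,0,0],[0.5,0,0,0,0,0],[0,0,0,0,0,0]]
  ]
}}

```text
time: 3.25
tool_pos: [0.4475, -0.1273, 0.0659]
tool_rot: [0.711, -0.01, 0.703, 0.014]
wrist_force: [0.4, -0.7, 0.6]
grip_width: 0.0499
```

```bash
python3 - <<'E'
from h import *
c=cam('wrist','w3.png')
E
python3 plan.py .4405 -.133 .060 1.3 2
```

```text
t 3.3 pos [ 0.4477 -0.1273  0.0662] rv(tool) [ 0.66  0.67 -0.27] f [ 0.2 -0.4 -0. ] w 0.0502
[0.3, -0.27, -0.38, 0.3, 0.3, -0.1]
[0.31, -0.28, -0.37, 0.4, 0.4, -0.2]
```

View pics/w3.png

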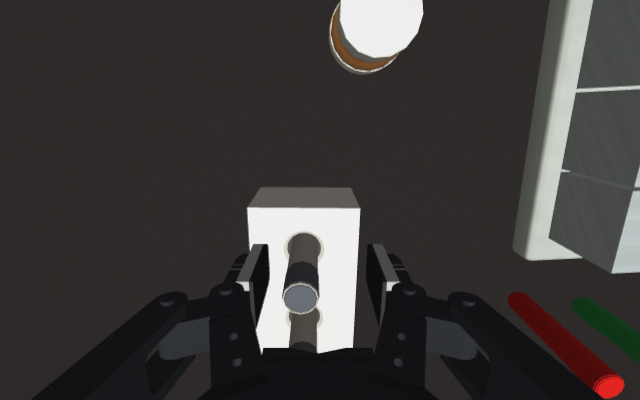

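Emit:
{"api": "servo_tool", "payload": {
  "commands": [
    [[0.3,-0.3,-0.4,0.3,0.4,-0.1],[0.3,-0.3,-0.3,0.3,0.3,-0.1],[0,0,0,0,0,0]]
  ]
}}

```text
time: 3.68
tool_pos: [0.442, -0.1341, 0.0617]
tool_rot: [0.708, -0.008, 0.706, 0.009]
wrist_force: [0.3, 0.1, -0.2]
grip_width: 0.0503
```

```bash
python3 plan.py .4405 -.133 .060 1.3 1
```

```text
t 3.67 pos [ 0.442  -0.1341  0.0617] rv(tool) [ 0.02  0.13 -0.06] f [ 0.3  0.1 -0.2] w 0.0503
[0.17, 0.12, -0.15, 0.0, 0.1, -0.1]
```

Emit:
{"api": "servo_tool", "payload": {
  "commands": [
    [[0.15,0.1,-0.15,0,0,0],[0,0,0,0,0,0],[0,0,0,0,0,0],[0,0,0,0,0,0],[0,0,0,0,0,0]]
  ],
  "fingers": 0.8,
  "grip_force": 40
}}

```text
time: 4.3
tool_pos: [0.4405, -0.1331, 0.0603]
tool_rot: [0.708, -0.008, 0.706, 0.009]
wrist_force: [0.1, 0.4, 0.2]
grip_width: 0.015
```

```bash
python3 plan.py .4405 -.133 .160 1.3 4
```

```text
t 4.3 pos [ 0.4405 -0.1331  0.0603] rv(tool) [ 0.02  0.15 -0.07] f [0.1 0.4 0.2] w 0.015
[-2.49, 0.01, 0.01, 0.0, 0.0, -0.0]
[-2.49, 0.0, 0.0, 0.0, 0.1, -0.0]
[-2.5, 0.01, 0.0, 0.0, 0.0, -0.0]
[-2.49, 0.0, 0.0, 0.0, 0.1, -0.1]
```

Emit:
{"api": "servo_tool", "payload": {
  "commands": [
    [[-2.5,0,0,0,0,0],[-3,0,0,0,0,0],[-3,0,0,0,0,0],[-3,0,0,0,0,0],[-2.5,0,0,0,0,0],[0,0,0,0,0,0]]
  ]
}}

```text
time: 5.05
tool_pos: [0.4393, -0.1331, 0.2037]
tool_rot: [0.707, -0.008, 0.707, 0.008]
wrist_force: [-0.7, 0.2, -1.3]
grip_width: 0.0154
```

```bash
python3 - <<'E'
from h import *
c=cam('wrist','w4.png')
E
python3 plan.py .638 -.060 .20 4.3 5
```

```text
t 5.1 pos [ 0.4385 -0.1329  0.2025] rv(tool) [-3.   -0.09 -0.08] f [-0.5  0.8 -0.4] w 0.0145
[0.04, 1.37, 4.02, -0.6, -0.0, -0.0]
[0.05, 1.32, 4.04, -0.6, -0.0, -0.0]
[0.04, 1.28, 4.05, -0.6, -0.0, -0.0]
[0.05, 1.24, 4.06, -0.6, -0.0, -0.0]
[0.04, 1.2, 4.08, -0.6, -0.1, -0.1]
```

View pics/w4.png

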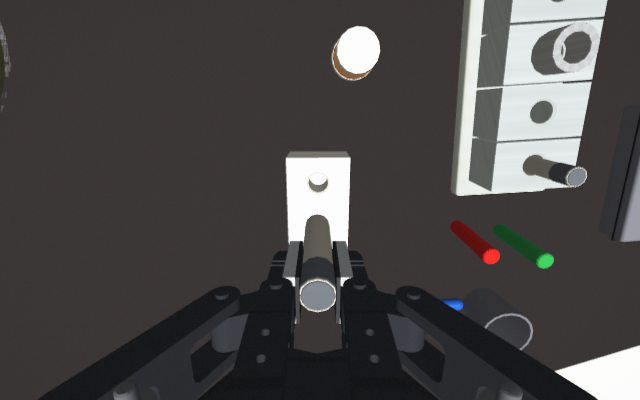

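Emit:
{"api": "servo_tool", "payload": {
  "commands": [
    [[0,1.4,4,-0.6,0,0],[0,1.3,4,-0.6,0,0],[0,1.3,4.1,-0.6,0,0],[0,1.2,4.1,-0.6,0,0],[0,1.2,3.5,-0.6,0,0],[0,0,0,0,0,0]]
  ]
}}

```text
time: 5.85
tool_pos: [0.6335, -0.0581, 0.1906]
tool_rot: [0.701, -0.026, 0.712, 0.028]
wrist_force: [-1.2, -0.4, -0.9]
grip_width: 0.0151
```

```bash
cat > look.py <<'E'
from h import *
import sys,pickle
c=cam('wrist',sys.argv[1]+'.png');o=get_obs();pickle.dump((c,o),open(sys.argv[1]+'.pkl','wb'))
hx,hy,th=.6344,-.0124,.0753
def H(x,y,z): return [hx+np.cos(th)*x-np.sin(th)*y,hy+np.sin(th)*x+np.cos(th)*y,z]
print('wells -48,96,48,-96',proj(c,[H(0,-.048,.066),H(0,.096,.066),H(0,.048,.066),H(0,-.096,.066)]).round(1).tolist(),'guide',proj(c,[H(0,0,.091)]).round(1))
M=R.from_quat(np.roll(o['tool_rot'],-1));p=np.array(o['tool_pos'])
print('tube top/foot',proj(c,[p+M.apply([-.034,0,0]),p+M.apply([.048,0,0])]).round(1).tolist())
E
python3 look.py w5; python3 plan.py .638 -.060 .20 4.3 1
```

```text
wells -48,96,48,-96 [[324.1, 195.2], [325.5, 17.0], [325.0, 83.1], [323.8, 243.1]] guide [[324.8 145.8]]
tube top/foot [[313.7, 300.2], [315.0, 225.3]]
t 5.9 pos [ 0.6321 -0.0595  0.1907] rv(tool) [-0.09 -0.95 -0.17] f [-0.2 -0.1 -0.5] w 0.0151
[-0.94, -0.09, 0.57, -0.1, -0.9, -0.2]
```

View pics/w5.png

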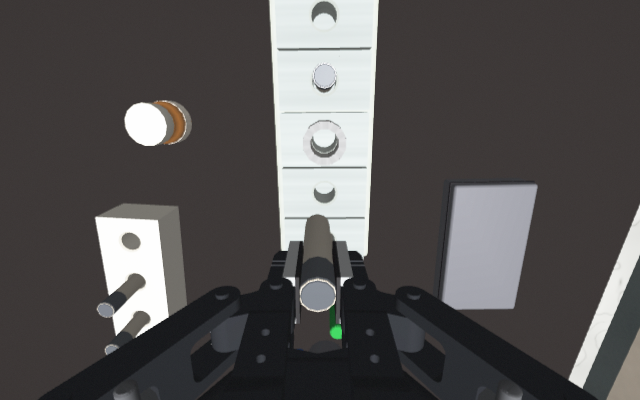

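Emit:
{"api": "servo_tool", "payload": {
  "commands": [
    [[-0.9,0,0.6,0,-0.9,-0.2],[0,0,0,0,0,0],[0,0,0,0,0,0]]
  ]
}}

```text
time: 6.28
tool_pos: [0.6361, -0.0616, 0.1997]
tool_rot: [0.706, -0.025, 0.707, 0.024]
wrist_force: [-0.1, 0.5, 0.5]
grip_width: 0.0147
```

```bash
sed -i "s/^c=cam.*/o=get_obs();c=cam('wrist',sys.argv[1]+'.png');pickle.dump((c,o),open(sys.argv[1]+'.pkl','wb'))/" look.py
python3 look.py w6; python3 plan.py .638 -.060 .20 4.3 1
python3 - <<'E'
import cv2
a=cv2.imread('pics/w6.png');cv2.imwrite('pics/w6c.png',cv2.resize(a[0:320,240:400],None,fx=3,fy=3,interpolation=cv2.INTER_CUBIC)[:960][::1])
cv2.imwrite('pics/w6c.png',cv2.resize(a[170:320,250:400],None,fx=4,fy=4,interpolation=cv2.INTER_CUBIC))
cv2.imwrite('pics/w6d.png',cv2.resize(a[0:170,250:400],None,fx=3.5,fy=3.5,interpolation=cv2.INTER_CUBIC))
E
```

```text
wells -48,96,48,-96 [[319.6, 188.1], [319.2, 14.0], [319.3, 78.5], [319.8, 235.0]] guide [[319.7 139.2]]
tube top/foot [[317.3, 297.3], [317.3, 223.3]]
t 6.33 pos [ 0.6363 -0.0616  0.1999] rv(tool) [-0.3  -0.06  0.04] f [ 0.2 -0.  -0.2] w 0.0145
[-0.01, 0.15, 0.18, -0.3, -0.1, 0.0]
```

View pics/w6c.png

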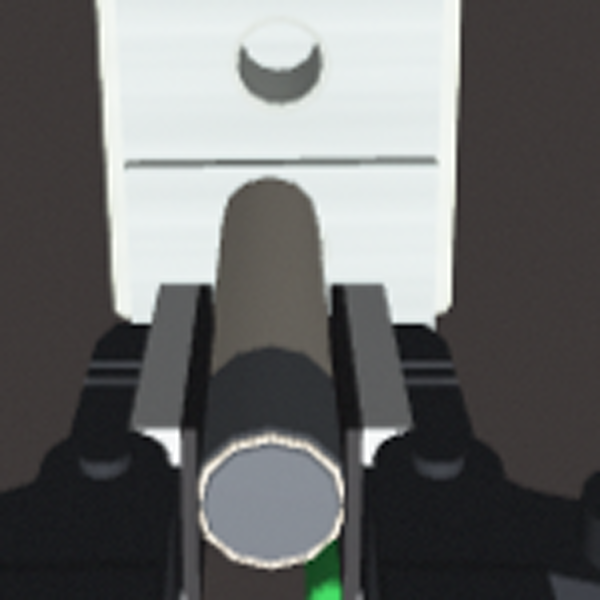

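View pics/w6d.png

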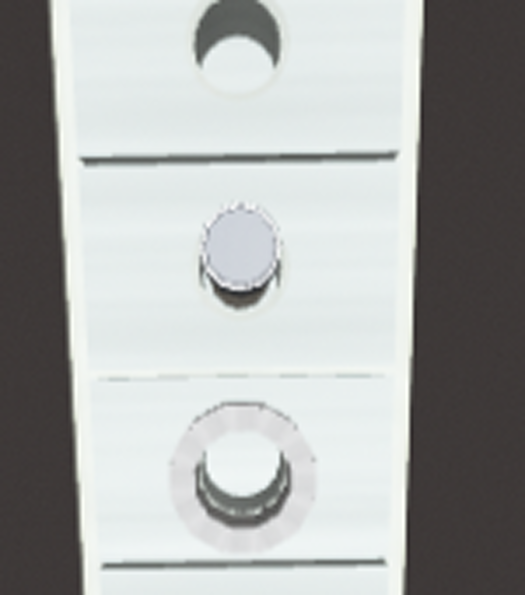

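Emit:
{"api": "servo_tool", "payload": {
  "commands": [
    [[2,0.25,0.2,-0.3,0,0],[2.5,0,0,0,0,0],[2,0,0,0,0,0],[0.5,0,0,0,0,0],[0,0,0,0,0,0]]
  ]
}}

```text
time: 6.95
tool_pos: [0.6365, -0.0581, 0.1241]
tool_rot: [0.705, -0.027, 0.708, 0.027]
wrist_force: [0.2, 1.0, -0.6]
grip_width: 0.0148
```

```bash
python3 plan.py .638 -.0588 .13 4.3 1
```

```text
t 6.95 pos [ 0.6365 -0.0581  0.1241] rv(tool) [ 0.04 -0.18 -0.04] f [ 0.2  1.  -0.6] w 0.0148
[-0.59, -0.08, 0.14, 0.0, -0.2, -0.0]
```

Emit:
{"api": "servo_tool", "payload": {
  "commands": [
    [[0,-0.1,0.15,0,-0.2,0],[0,0,0,0,0,0]]
  ]
}}

```text
time: 7.2
tool_pos: [0.639, -0.0591, 0.1252]
tool_rot: [0.708, -0.027, 0.706, 0.027]
wrist_force: [0.8, 1.0, -0.6]
grip_width: 0.015
```

```bash
cat > crop.py <<'E'
import cv2,sys
n,u0,v0,w,h,f=sys.argv[1:7];u0,v0,w,h=map(int,(u0,v0,w,h));a=cv2.imread(f'pics/{n}.png')
cv2.imwrite(f'pics/{n}c.png',cv2.resize(a[v0:v0+h,u0:u0+w],None,fx=float(f),fy=float(f),interpolation=cv2.INTER_CUBIC))
E
python3 look.py w7; python3 plan.py .638 -.0588 .124 4.3 1; python3 crop.py w7 220 100 200 150 4
python3 - <<'E'
from h import *
c=cam('scene','s7.png')
E
python3 crop.py s7 240 150 160 120 5
```

```text
wells -48,96,48,-96 [[315.6, 218.8], [315.5, -18.6], [315.5, 72.6], [315.7, 278.3]] guide [[315.5 157.1]]
tube top/foot [[317.3, 297.2], [317.3, 223.3]]
t 7.25 pos [ 0.639  -0.0591  0.1253] rv(tool) [ 0.05  0.16 -0.03] f [ 0.2 -0.4 -0.4] w 0.0151
[0.13, 0.03, -0.1, 0.1, 0.2, -0.0]
```

View pics/w7c.png

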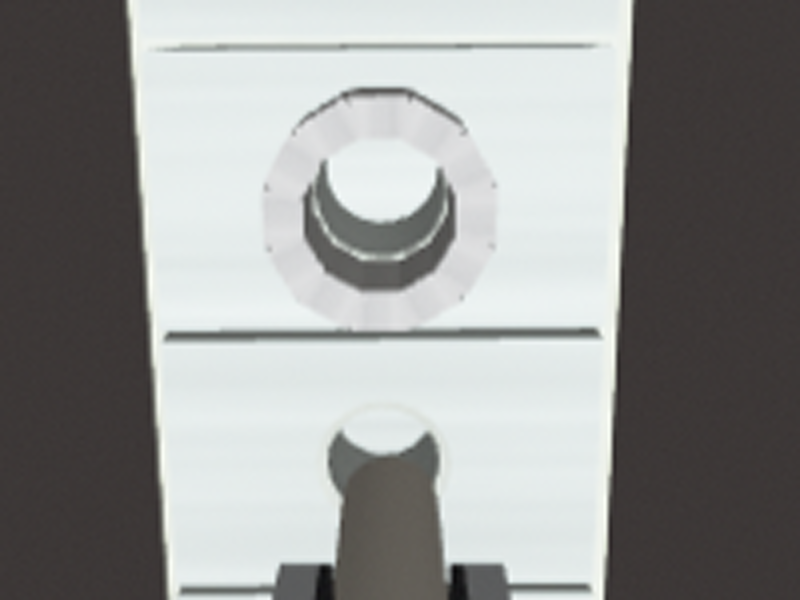

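View pics/s7c.png

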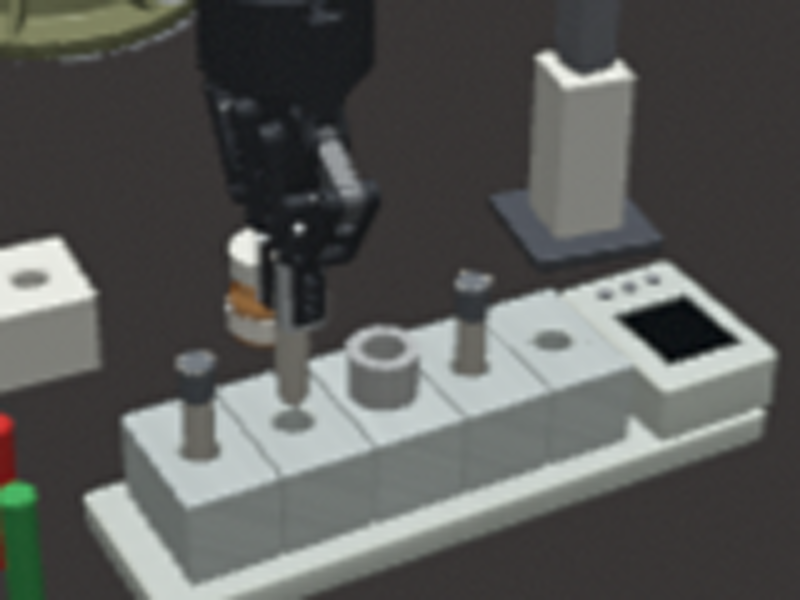

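Run:
```python
from h import *
import pickle
S=pickle.load(open('scene0.pkl','rb'))
print((proj(S,[[.638,-.0588,.066],[.638,-.0588,.0773],[.643,-.0588,.066],[.638,-.0538,.066]])-[239.9,149.9])*5)
```

```text
[[294.98341407 415.47118055]
 [294.63385901 395.95411359]
 [298.87758892 421.35616919]
 [304.89963201 413.00376133]]
```

Emit:
{"api": "servo_tool", "payload": {
  "commands": [
    [[0.8,0.07,-0.03,0,0.1,0],[0.7,0,0,0,0,0],[0,0,0,0,0,0]]
  ]
}}

```text
time: 7.68
tool_pos: [0.6387, -0.0582, 0.1094]
tool_rot: [0.707, -0.027, 0.706, 0.027]
wrist_force: [0.0, -0.2, 0.6]
grip_width: 0.0152
```

```bash
python3 plan.py .6385 -.0584 .078 4.3 1;python3 look.py w8; python3 crop.py w8 220 100 200 150 4
```

```text
t 7.67 pos [ 0.6387 -0.0582  0.1094] rv(tool) [ 0.06  0.06 -0.05] f [ 0.  -0.2  0.6] w 0.0152
[3.14, -0.03, -0.02, 0.1, 0.1, -0.0]
wells -48,96,48,-96 [[316.1, 228.9], [316.1, -28.1], [316.1, 71.8], [316.1, 291.8]] guide [[315.9 163.9]]
tube top/foot [[317.4, 297.3], [317.4, 223.3]]
```

View pics/w8c.png

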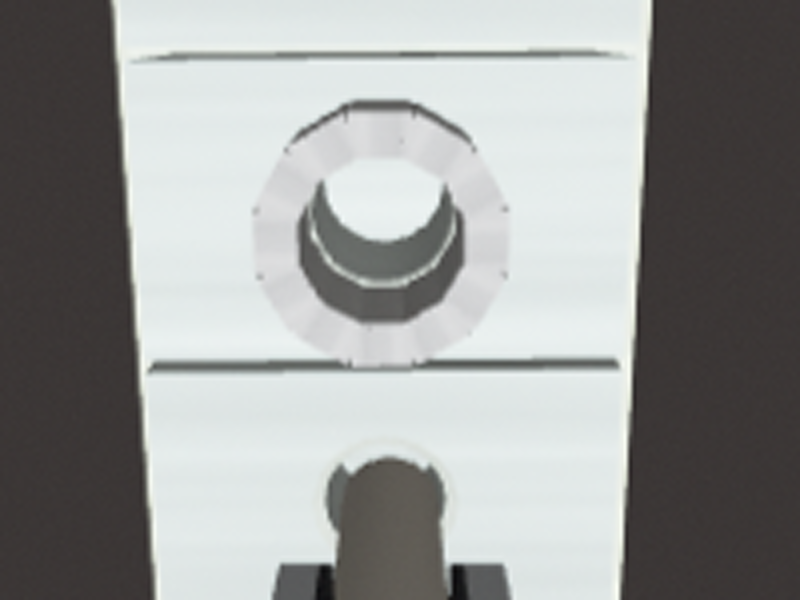

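Emit:
{"api": "servo_tool", "payload": {
  "commands": [
    [[0.8,0,-0.07,0,0,0],[0.8,0,0,0,0,0],[0.7,0,0,0,0,0],[0.4,0,0,0,0,0],[0,0,0,0,0,0]]
  ]
}}

```text
time: 8.35
tool_pos: [0.638, -0.0582, 0.0805]
tool_rot: [0.707, -0.027, 0.706, 0.027]
wrist_force: [0.0, -0.5, 0.1]
grip_width: 0.015
```

```bash
python3 plan.py .6382 -.0584 .080 4.3 1
```

```text
t 8.35 pos [ 0.638  -0.0582  0.0805] rv(tool) [ 0.06  0.06 -0.04] f [ 0.  -0.5  0.1] w 0.015
[0.05, -0.02, 0.01, 0.1, 0.1, -0.0]
```

Emit:
{"api": "servo_tool", "payload": {
  "commands": [
    [[0.15,0,0,0,0,0],[0,0,0,0,0,0]]
  ]
}}

```text
time: 8.6
tool_pos: [0.6388, -0.0584, 0.0807]
tool_rot: [0.708, -0.027, 0.706, 0.027]
wrist_force: [0.3, -0.2, -0.1]
grip_width: 0.015
```

Emit:
{"api": "servo_tool", "payload": {
  "commands": [
    [[0,0,0,0,0,0],[0,0,0,0,0,0],[0,0,0,0,0,0]]
  ],
  "fingers": 5
}}

```text
time: 8.98
tool_pos: [0.639, -0.0584, 0.0809]
tool_rot: [0.708, -0.027, 0.705, 0.027]
wrist_force: [0.6, 0.2, -1.3]
grip_width: 0.0503
```

```bash
python3 look.py w9
```

```text
wells -48,96,48,-96 [[315.2, 247.9], [315.0, -56.7], [315.1, 64.9], [315.3, 318.6]] guide [[315.  175.2]]
tube top/foot [[317.3, 297.2], [317.3, 223.3]]
```

View pics/w9.png

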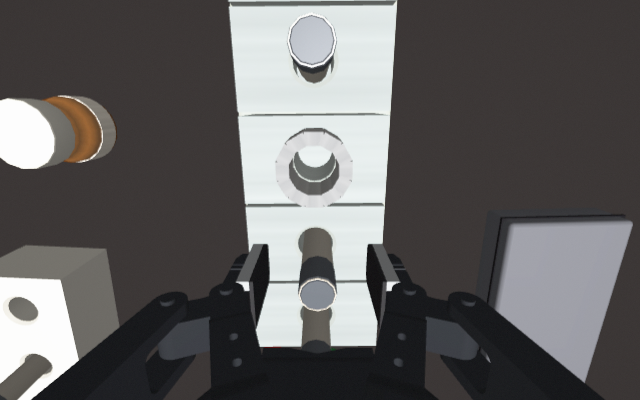

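Emit:
{"api": "servo_tool", "payload": {
  "commands": [
    [[-2,0,0,0,0,0],[-3,0,0,0,0,0],[-3,0,0,0,0,0],[-2.5,0,0,0,0,0],[0,0,0,0,0,0]]
  ]
}}

```text
time: 9.65
tool_pos: [0.6397, -0.0592, 0.1948]
tool_rot: [0.709, -0.026, 0.704, 0.027]
wrist_force: [0.3, -0.8, -0.4]
grip_width: 0.0502
```

```bash
python3 look.py w10;python3 plan.py .4415 -.1813 .17 1.3 5
```

```text
wells -48,96,48,-96 [[314.4, 191.8], [314.0, 15.5], [314.2, 80.9], [314.5, 239.2]] guide [[314.2 142.7]]
tube top/foot [[317.4, 297.2], [317.4, 223.3]]
t 9.7 pos [ 0.6389 -0.059   0.1933] rv(tool) [ 3.01  0.32 -0.03] f [-0.7 -0.1  0.1] w 0.0501
[0.44, -2.14, -4.12, 0.6, 0.1, -0.0]
[0.45, -2.19, -4.1, 0.6, 0.1, -0.0]
[0.46, -2.23, -4.08, 0.6, 0.0, -0.0]
[0.46, -2.27, -4.05, 0.6, 0.1, -0.0]
[0.46, -2.31, -4.03, 0.6, 0.0, -0.0]
```

View pics/w10.png

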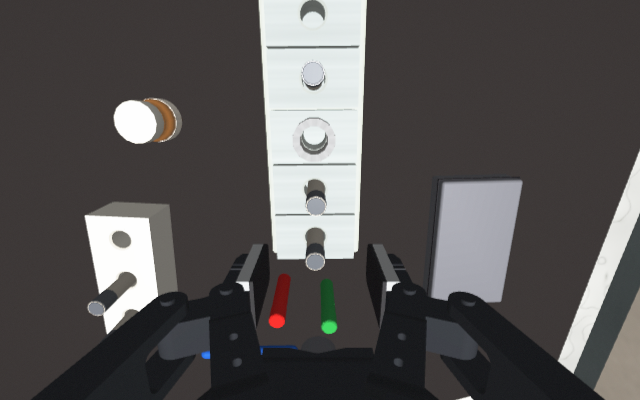

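Emit:
{"api": "servo_tool", "payload": {
  "commands": [
    [[0.2,-2.1,-4.1,0.6,0.1,0],[0.3,-2.2,-4.1,0.6,0.1,0],[0.4,-2.2,-4.1,0.6,0,0],[0.6,-2.3,-4,0.6,0.1,0],[0.6,-2.4,-4,0.6,0,0],[0,0,0,0,0,0]]
  ]
}}

```text
time: 10.45
tool_pos: [0.4331, -0.184, 0.1659]
tool_rot: [0.704, -0.008, 0.71, 0.009]
wrist_force: [1.6, 0.0, -0.1]
grip_width: 0.0502
```

```bash
python3 plan.py .4415 -.1813 .11 1.3 3
```

```text
t 10.45 pos [ 0.4331 -0.184   0.1659] rv(tool) [ 0.02 -0.48 -0.09] f [ 1.6  0.  -0.1] w 0.0502
[1.86, 0.08, 0.3, 0.0, -0.2, -0.0]
[1.86, 0.08, 0.29, 0.0, -0.1, -0.0]
[1.87, 0.08, 0.29, 0.0, -0.2, -0.1]
```

Emit:
{"api": "servo_tool", "payload": {
  "commands": [
    [[1,0.25,0.7,0,-0.4,-0.1],[2,0,0,0,0,0],[2,0,0,0,0,0],[0.5,0,0,0,0,0],[0,0,0,0,0,0]]
  ]
}}

```text
time: 11.08
tool_pos: [0.4436, -0.1771, 0.1066]
tool_rot: [0.706, -0.011, 0.708, 0.01]
wrist_force: [-0.3, -0.4, 0.1]
grip_width: 0.05
```

```bash
python3 plan.py .4415 -.1813 .06 1.3 2; python3 look.py w11
```

```text
t 11.07 pos [ 0.4436 -0.1771  0.1066] rv(tool) [ 0.41 -0.13  0.07] f [-0.3 -0.4  0.1] w 0.05
[2.33, -0.2, -0.11, 0.2, -0.1, 0.0]
[2.33, -0.21, -0.11, 0.2, -0.0, 0.1]
wells -48,96,48,-96 [[685.1, 36.9], [799.8, -366.9], [753.5, -203.7], [659.2, 128.2]] guide [[ 791.8 -105.4]]
tube top/foot [[317.3, 297.2], [317.3, 223.3]]
```

View pics/w11.png

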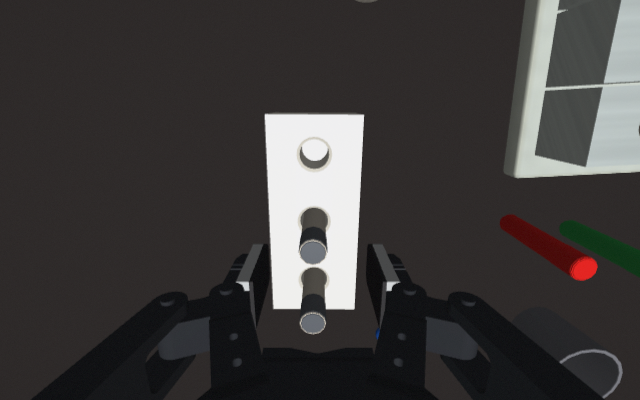

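Emit:
{"api": "servo_tool", "payload": {
  "commands": [
    [[1,-0.4,-0.2,0.4,-0.1,0.1],[1.5,0,0,0,0,0],[1.5,0,0,0,0,0],[0.4,0,0,0,0,0],[0,0,0,0,0,0]]
  ]
}}

```text
time: 11.75
tool_pos: [0.4424, -0.1815, 0.0604]
tool_rot: [0.708, -0.008, 0.707, 0.008]
wrist_force: [-0.4, -0.2, -0.1]
grip_width: 0.0501
```

```bash
python3 plan.py .4415 -.1813 .06 1.3 1; python3 look.py w12
```

```text
t 11.75 pos [ 0.4424 -0.1815  0.0604] rv(tool) [-0.02  0.07 -0.02] f [-0.4 -0.2 -0.1] w 0.0501
[0.04, 0.03, -0.08, -0.0, 0.1, -0.0]
wells -48,96,48,-96 [[826.1, -4.5], [1082.8, -670.1], [970.1, -378.0], [777.2, 122.2]] guide [[1058.1 -246.1]]
tube top/foot [[317.3, 297.2], [317.3, 223.3]]
```

View pics/w12.png

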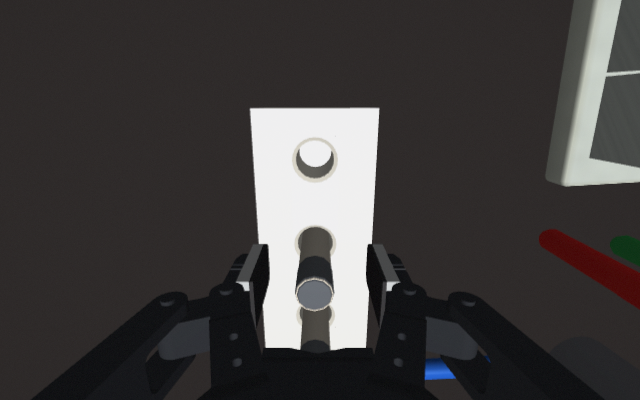

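Emit:
{"api": "servo_tool", "payload": {
  "commands": [
    [[0,0,-0.12,0,0,0],[0,0,0,0,0,0],[0,0,0,0,0,0],[0,0,0,0,0,0],[0,0,0,0,0,0]]
  ],
  "fingers": 0.8
}}

```text
time: 12.42
tool_pos: [0.4422, -0.1816, 0.0618]
tool_rot: [0.709, -0.008, 0.706, 0.008]
wrist_force: [0.6, -0.6, -0.2]
grip_width: 0.0148
```

Emit:
{"api": "servo_tool", "payload": {
  "commands": [
    [[-2.5,0,0,0,0,0],[-3,0,0,0,0,0],[-3,0,0,0,0,0],[-3,0,0,0,0,0],[-2.5,0,0,0,0,0],[0,0,0,0,0,0]]
  ]
}}

```text
time: 13.18
tool_pos: [0.4409, -0.1816, 0.2054]
tool_rot: [0.708, -0.008, 0.706, 0.008]
wrist_force: [0.1, -0.5, 0.0]
grip_width: 0.0149
```

```bash
python3 plan.py .6275 .0845 .205 4.6 8; python3 look.py w13
```

```text
t 13.18 pos [ 0.4409 -0.1816  0.2054] rv(tool) [-3.34  0.15 -0.03] f [ 0.1 -0.5  0. ] w 0.0149
[0.01, 3.27, 2.41, -0.4, 0.0, -0.0]
[0.01, 3.26, 2.43, -0.4, 0.0, -0.0]
[0.01, 3.24, 2.45, -0.4, 0.0, -0.0]
[0.02, 3.22, 2.47, -0.4, 0.0, -0.0]
[0.01, 3.21, 2.5, -0.4, 0.0, -0.0]
[0.02, 3.19, 2.52, -0.4, 0.1, -0.0]
[0.01, 3.17, 2.54, -0.5, 0.0, -0.0]
[0.01, 3.15, 2.56, -0.4, 0.1, -0.0]
wells -48,96,48,-96 [[552.9, 54.3], [589.0, -168.9], [575.5, -85.2], [543.4, 113.1]] guide [[590.5 -24. ]]
tube top/foot [[317.3, 297.2], [317.4, 223.3]]
```

View pics/w13.png

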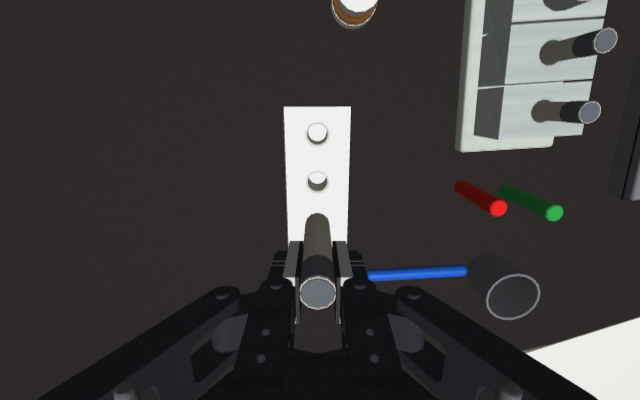

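Emit:
{"api": "servo_tool", "payload": {
  "commands": [
    [[0,3.3,2.4,-0.4,0,0],[0,3.3,2.4,-0.4,0,0],[0,3.2,2.4,-0.4,0,0],[0,3.2,2.5,-0.4,0,0],[0,3.2,2.5,-0.4,0,0],[0,3.2,2.5,-0.4,0,0],[0,3.2,2.5,-0.5,0,0],[0,3,2.2,-0.4,0,0]]
  ]
}}

```text
time: 14.22
tool_pos: [0.6209, 0.0864, 0.1897]
tool_rot: [0.7, -0.026, 0.713, 0.025]
wrist_force: [0.5, 0.5, -0.1]
grip_width: 0.0148
```

Emit:
{"api": "servo_tool", "payload": {
  "commands": [
    [[0,0,0,0,0,0]]
  ]
}}

```text
time: 14.35
tool_pos: [0.6206, 0.0903, 0.1867]
tool_rot: [0.699, -0.028, 0.714, 0.027]
wrist_force: [-0.1, -0.1, 0.1]
grip_width: 0.0147
```

```bash
python3 plan.py .6255 .0835 .15 4.6 3
```

```text
t 14.35 pos [0.6206 0.0903 0.1867] rv(tool) [-0.17 -1.22 -0.01] f [-0.1 -0.1  0.1] w 0.0147
[1.22, -0.24, 0.17, -0.1, -0.4, -0.0]
[1.22, -0.24, 0.17, -0.0, -0.4, -0.0]
[1.23, -0.24, 0.15, -0.1, -0.4, -0.0]
```

Emit:
{"api": "servo_tool", "payload": {
  "commands": [
    [[0.8,-0.7,0.5,-0.2,-1.2,0],[1,0,0,0,0,0],[1,0,0,0,0,0],[0,0,0,0,0,0]]
  ]
}}

```text
time: 14.85
tool_pos: [0.6228, 0.0807, 0.1526]
tool_rot: [0.704, -0.029, 0.709, 0.027]
wrist_force: [-0.4, -1.0, -0.1]
grip_width: 0.0149
```

```bash
python3 plan.py .6255 .0835 .127 4.6 1; python3 look.py w14; python3 crop.py w14 220 100 200 150 4
```

```text
t 14.85 pos [0.6228 0.0807 0.1526] rv(tool) [-0.12 -0.48  0.15] f [-0.4 -1.  -0.1] w 0.0149
[2.56, 0.26, 0.31, -0.1, -0.5, 0.1]
wells -48,96,48,-96 [[322.5, 349.0], [324.0, 202.2], [323.5, 256.6], [322.1, 388.4]] guide [[323.2 324.9]]
tube top/foot [[317.4, 297.2], [317.4, 223.3]]
```

View pics/w14c.png

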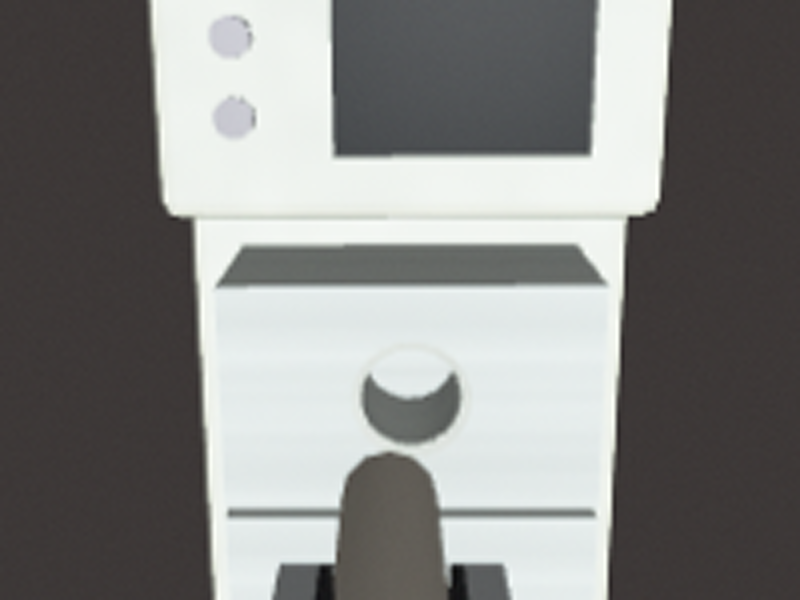

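Emit:
{"api": "servo_tool", "payload": {
  "commands": [
    [[1,0.35,0.3,-0.1,-0.5,0.1],[1,0,0,0,0,0],[0.5,0,0,0,0,0],[0,0,0,0,0,0]]
  ]
}}

```text
time: 15.4
tool_pos: [0.6264, 0.0851, 0.1271]
tool_rot: [0.708, -0.028, 0.705, 0.028]
wrist_force: [-0.5, 0.2, -0.2]
grip_width: 0.0149
```

```bash
python3 plan.py .6253 .0843 .124 4.6 1
```

```text
t 15.4 pos [0.6264 0.0851 0.1271] rv(tool) [0.01 0.17 0.01] f [-0.5  0.2 -0.2] w 0.0149
[0.31, -0.07, -0.11, 0.0, 0.2, 0.0]
```

Emit:
{"api": "servo_tool", "payload": {
  "commands": [
    [[0.3,-0.08,-0.11,0,0.2,0],[0.5,0,0,0,0,0],[0,0,0,0,0,0]]
  ]
}}

```text
time: 15.78
tool_pos: [0.6256, 0.084, 0.119]
tool_rot: [0.707, -0.028, 0.707, 0.028]
wrist_force: [0.2, -0.6, -0.6]
grip_width: 0.015
```

```bash
python3 plan.py .6253 .0843 .115 4.6 1; python3 look.py w15; python3 crop.py w15 220 100 200 150 4
```

```text
t 15.78 pos [0.6256 0.084  0.119 ] rv(tool) [-0.01  0.    0.  ] f [ 0.2 -0.6 -0.6] w 0.015
[0.4, 0.03, -0.03, -0.0, 0.0, 0.0]
wells -48,96,48,-96 [[318.2, 383.6], [319.6, 221.7], [319.1, 282.6], [317.9, 426.0]] guide [[318.7 362. ]]
tube top/foot [[317.3, 297.3], [317.3, 223.4]]
```

View pics/w15c.png

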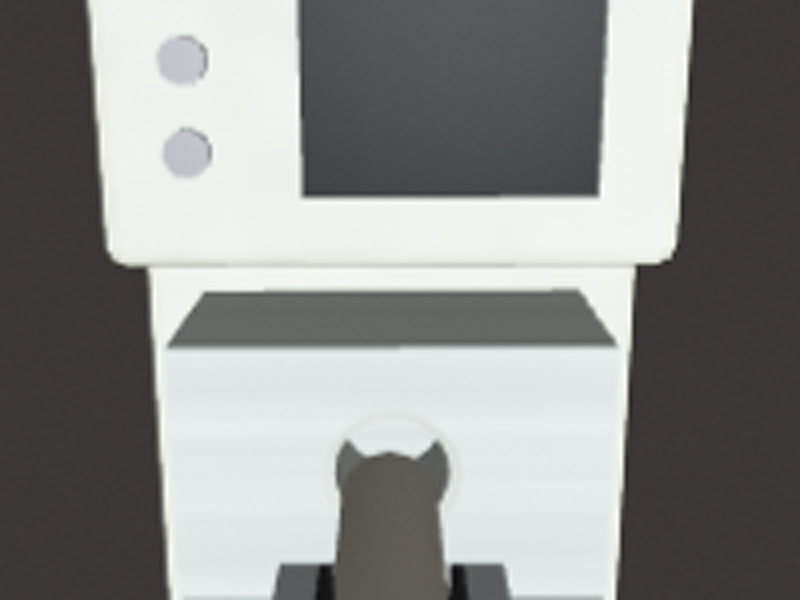

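Emit:
{"api": "servo_tool", "payload": {
  "commands": [
    [[0.6,0.1,0,0,0,0],[0.6,0,0,0,0,0],[0,0,0,0,0,0]]
  ]
}}

```text
time: 16.2
tool_pos: [0.6257, 0.0852, 0.1065]
tool_rot: [0.707, -0.028, 0.706, 0.028]
wrist_force: [0.4, -0.1, -0.8]
grip_width: 0.0152
```

```bash
python3 plan.py .6256 .0848 .0815 4.6 1; python3 look.py w16; python3 crop.py w16 220 100 200 150 4
```

```text
t 16.2 pos [0.6257 0.0852 0.1065] rv(tool) [ 0.    0.04 -0.01] f [ 0.4 -0.1 -0.8] w 0.0152
[2.5, -0.04, -0.02, 0.0, 0.0, -0.0]
wells -48,96,48,-96 [[317.9, 398.6], [319.2, 230.4], [318.7, 294.0], [317.5, 442.1]] guide [[318.4 378.5]]
tube top/foot [[317.3, 297.2], [317.3, 223.3]]
```

View pics/w16c.png

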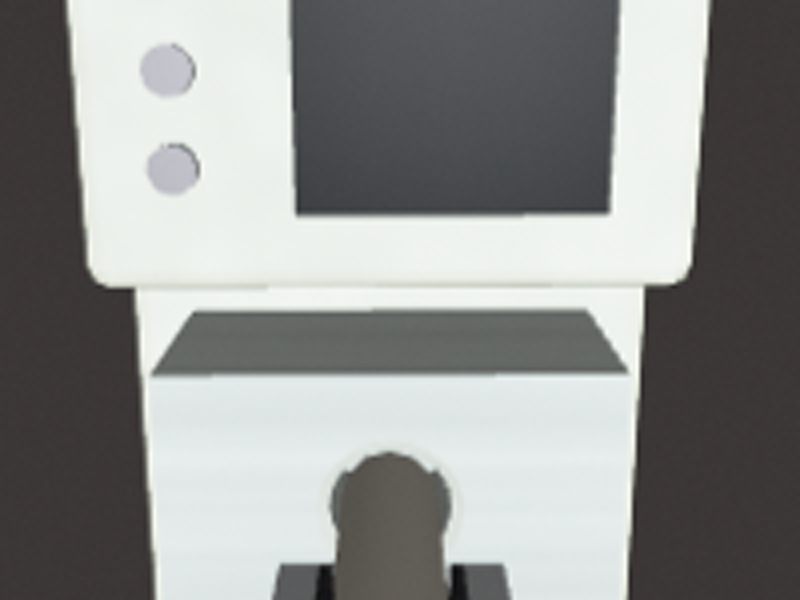

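Emit:
{"api": "servo_tool", "payload": {
  "commands": [
    [[0.8,-0.05,0,0,0,0],[0.8,0,0,0,0,0],[0.7,0,0,0,0,0],[0.3,0,0,0,0,0],[0,0,0,0,0,0]]
  ]
}}

```text
time: 16.88
tool_pos: [0.6268, 0.0847, 0.0814]
tool_rot: [0.707, -0.028, 0.706, 0.029]
wrist_force: [-0.7, 0.7, 0.2]
grip_width: 0.015
```

Emit:
{"api": "servo_tool", "payload": {
  "commands": [
    [[0.15,0,0,0,0,0],[0,0,0,0,0,0]]
  ]
}}

```text
time: 17.12
tool_pos: [0.6273, 0.0847, 0.0814]
tool_rot: [0.708, -0.028, 0.705, 0.029]
wrist_force: [-0.0, 0.1, -0.6]
grip_width: 0.0151
```

Blocked at the floor level (foot ≈ 32 mm). Release and lift.

Emit:
{"api": "servo_tool", "payload": {
  "commands": [
    [[0,0,0,0,0,0],[0,0,0,0,0,0],[0,0,0,0,0,0]]
  ],
  "fingers": 5
}}

```text
time: 17.5
tool_pos: [0.627, 0.0847, 0.0802]
tool_rot: [0.707, -0.028, 0.706, 0.029]
wrist_force: [0.4, -0.5, 0.4]
grip_width: 0.0502
```

Emit:
{"api": "servo_tool", "payload": {
  "commands": [
    [[-2,0,0,0,0,0],[-3,0,0,0,0,0],[-3,0,0,0,0,0],[-3,0,0,0,0,0],[-3,0,0,0,0,0],[0,0,0,0,0,0]]
  ]
}}

```text
time: 18.25
tool_pos: [0.6278, 0.084, 0.2318]
tool_rot: [0.71, -0.027, 0.704, 0.029]
wrist_force: [0.4, 0.2, -0.1]
grip_width: 0.05
```

```bash
python3 look.py w17
python3 - <<'E'
from h import *
cam('scene','s17.png')
E
python3 crop.py s17 240 150 160 120 5; python3 plan.py .4445 .1958 .22 -3.5 5;  python3 plan.py .4445 .1958 .22 86.5 9
```

```text
wells -48,96,48,-96 [[315.0, 300.2], [315.3, 182.0], [315.2, 224.8], [314.9, 333.7]] guide [[315.2 275.9]]
tube top/foot [[317.3, 297.2], [317.3, 223.3]]
t 18.35 pos [0.6262 0.084  0.2284] rv(tool) [ 8.05  0.18 -0.07] f [-0.5  0.3 -0.2] w 0.0501
[0.16, 2.52, -3.45, 1.6, 0.0, -0.0]
[0.16, 2.42, -3.51, 1.6, 0.0, -0.0]
[0.16, 2.32, -3.58, 1.6, 0.1, -0.0]
[0.16, 2.22, -3.64, 1.6, 0.0, -0.0]
[0.17, 2.11, -3.71, 1.6, 0.1, -0.1]
t 18.35 pos [0.6262 0.084  0.2284] rv(tool) [-81.95   0.19   0.09] f [-0.5  0.3 -0.2] w 0.0501
[0.09, 1.4, -1.91, -9.1, 0.0, 0.0]
[0.09, 1.68, -1.67, -9.1, 0.0, 0.0]
[0.09, 1.93, -1.38, -9.1, 0.0, 0.0]
[0.09, 2.12, -1.06, -9.1, 0.0, 0.0]
[0.09, 2.26, -0.71, -9.1, 0.0, 0.0]
[0.09, 2.35, -0.35, -9.1, 0.0, 0.0]
[0.08, 2.37, 0.03, -9.1, 0.0, 0.1]
[0.09, 2.33, 0.41, -9.1, 0.1, 0.0]
[0.09, 2.24, 0.77, -9.2, 0.0, 0.1]
```

View pics/w17.png

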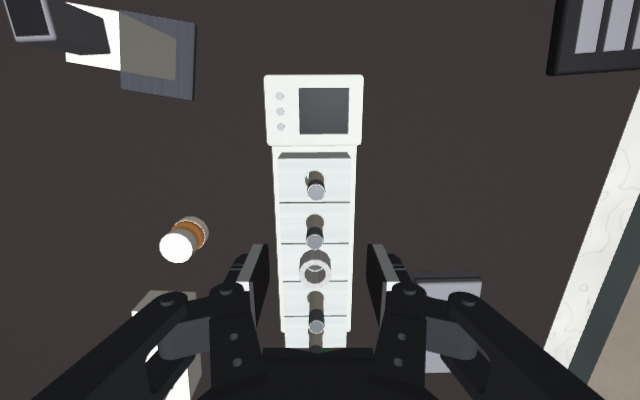

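View pics/s17c.png

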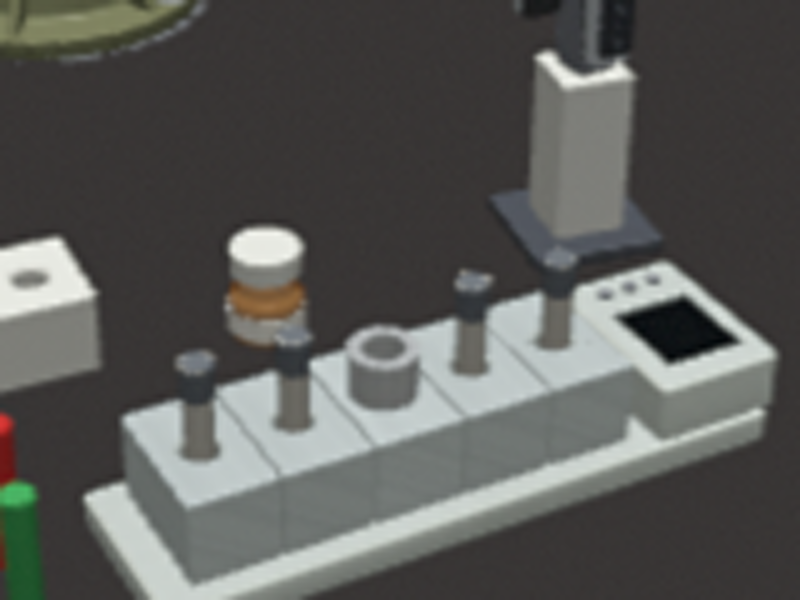

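Emit:
{"api": "servo_tool", "payload": {
  "commands": [
    [[0,2.5,-3.4,1.6,0,0],[0,2.4,-3.5,1.6,0,0],[0,2.3,-3.5,1.6,0,0],[0,2.2,-3.6,1.6,0,0],[0,1.8,-3.3,1.6,0,0],[0,0,0,0,0,0]]
  ],
  "fingers": 6
}}

```text
time: 19.1
tool_pos: [0.4405, 0.1934, 0.2201]
tool_rot: [0.704, 0.021, 0.71, -0.025]
wrist_force: [0.1, -0.1, 0.7]
grip_width: 0.0598
```

Emit:
{"api": "servo_tool", "payload": {
  "commands": [
    [[0,0,0,0,0,0]]
  ]
}}

```text
time: 19.23
tool_pos: [0.4406, 0.1928, 0.2195]
tool_rot: [0.704, 0.02, 0.71, -0.026]
wrist_force: [-0.6, -0.2, -0.4]
grip_width: 0.06
```

```bash
python3 look.py w18; python3 plan.py .4445 .1958 .22 -3.5 1
python3 - <<'E'
from h import *
import pickle
c,o=pickle.load(open('w18.pkl','rb'))
a=-.062;q=lambda s,z:[[.4445+np.cos(a)*x-np.sin(a)*y,.1958+np.sin(a)*x+np.cos(a)*y,z] for x,y in ((s,s),(s,-s),(-s,-s),(-s,s))]
print('handle top',proj(c,q(.013,.165)).round(1).tolist(),'stand top',proj(c,q(.021,.11)).round(1).tolist())
E
```

```text
wells -48,96,48,-96 [[490.8, 371.0], [495.1, 269.3], [493.6, 306.1], [489.6, 399.9]] guide [[504.3 356.6]]
tube top/foot [[317.4, 297.2], [317.4, 223.3]]
t 19.27 pos [0.4405 0.1929 0.2194] rv(tool) [-0.23 -0.54  0.46] f [-1.3  0.8 -0.9] w 0.0598
[-0.06, 0.32, 0.38, -0.2, -0.5, 0.5]
handle top [[342.8, 196.8], [342.0, 232.2], [304.9, 232.2], [304.3, 196.8]] stand top [[347.9, 168.2], [346.6, 215.1], [299.0, 215.0], [297.9, 168.2]]
```

View pics/w18.png

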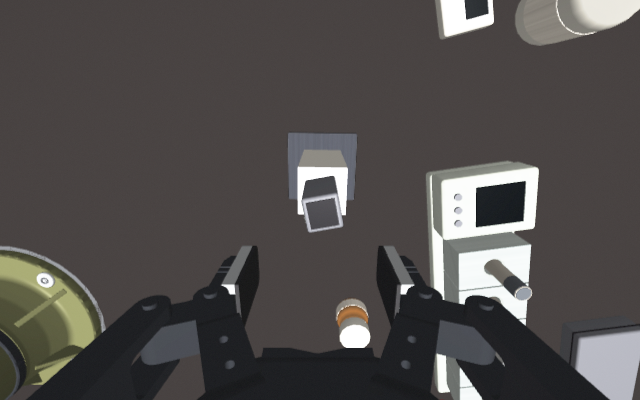

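```bash
python3 crop.py w18 280 130 80 110 5.4
```

```text
(no output)
```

View pics/w18c.png

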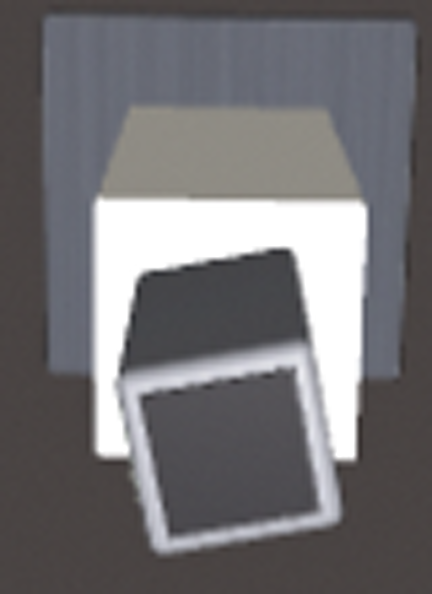

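Run:
```python
from h import *
import pickle
c,o=pickle.load(open('w18.pkl','rb'))
f=lambda u,v:(280+u/5.4-.4-.7,130+v/5.4-.4+2)
P=[ray(c,*f(*q),.165)[:2] for q in ((120,380),(303,342),(340,520),(160,553))]
print(np.round(P,4),'c',np.mean(P,0))
for i in range(4):
    d=P[(i+1)%4]-P[i];print(np.linalg.norm(d),np.degrees(np.arctan2(d[1],d[0])))
Q=[ray(c,*f(*q),.11)[:2] for q in ((95,197),(366,202),(355,462),(96,458))]
print(np.round(Q,4),'c',np.mean(Q,0))
for i in range(4):
    d=Q[(i+1)%4]-Q[i];print(np.linalg.norm(d),np.degrees(np.arctan2(d[1],d[0])))
```

```text
[[0.4299 0.206 ]
 [0.4531 0.2096]
 [0.4567 0.1853]
 [0.4332 0.1821]] c [0.4432131  0.19575467]
0.023486893333851774 8.763468557676793
0.024594611430404242 -81.4620607974004
0.023792659160917596 -172.1842725137895
0.02420417388219188 97.81815928036237
[[0.4237 0.2183]
 [0.4657 0.2149]
 [0.4624 0.1717]
 [0.4201 0.175 ]] c [0.44296201 0.19494011]
0.042177473996747976 -4.650509824388437
0.04329821100567589 -94.37756365440508
0.042397510612176975 175.5659493980281
0.04345789607414917 85.33173051161224
```

```bash
python3 plan.py .4436 .1957 .20 8.3 2
```

```text
t 19.27 pos [0.4405 0.1929 0.2194] rv(tool) [-12.03  -0.58   0.4 ] f [-1.3  0.8 -0.9] w 0.0598
[0.97, 0.16, 0.15, -6.0, -0.3, 0.2]
[0.97, 0.14, 0.17, -6.0, -0.3, 0.2]
```

Emit:
{"api": "servo_tool", "payload": {
  "commands": [
    [[0.9,0.2,0.2,-6,-0.4,0.2],[1,0.2,0.2,-6,-0.3,0.2],[0,0,0,0,0,0]]
  ]
}}

```text
time: 19.65
tool_pos: [0.447, 0.1939, 0.1991]
tool_rot: [0.706, -0.052, 0.705, 0.05]
wrist_force: [0.5, 0.0, 0.5]
grip_width: 0.06
```

```bash
python3 plan.py .4436 .1957 .118 8.3 3; python3 look.py w19; python3 crop.py w19 220 100 200 200 3
```

```text
t 19.65 pos [0.447  0.1939 0.1991] rv(tool) [-0.06  0.09  0.12] f [0.5 0.  0.5] w 0.06
[2.7, 0.08, -0.11, -0.0, 0.0, 0.0]
[2.7, 0.08, -0.11, -0.0, 0.0, 0.1]
[2.71, 0.08, -0.1, -0.1, 0.1, 0.0]
wells -48,96,48,-96 [[442.6, 410.5], [468.4, 310.7], [459.1, 346.8], [435.3, 438.8]] guide [[460.2 399.8]]
tube top/foot [[317.3, 297.2], [317.3, 223.3]]
```

View pics/w19c.png

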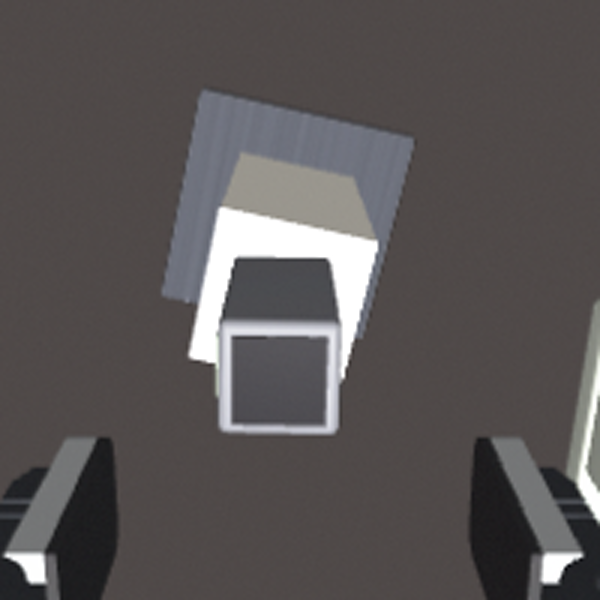

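Emit:
{"api": "servo_tool", "payload": {
  "commands": [
    [[1.5,0.2,-0.35,0,0,0.1],[2,0,0,0,0,0],[2,0,0,0,0,0],[1.5,0,0,0,0,0],[0.6,0,0,0,0,0],[0,0,0,0,0,0]]
  ]
}}

```text
time: 20.45
tool_pos: [0.4437, 0.1948, 0.1195]
tool_rot: [0.706, -0.048, 0.705, 0.048]
wrist_force: [-0.7, 0.2, -0.0]
grip_width: 0.0601
```

```bash
python3 plan.py .4436 .1957 .118 8.3 1; python3 look.py w20; python3 crop.py w20 220 180 200 150 4
python3 - <<'E'
from h import *
import pickle
c,o=pickle.load(open('w20.pkl','rb'))
M=R.from_quat(np.roll(o['tool_rot'],-1));p=np.array(o['tool_pos'])
print('axis at handle top',proj(c,[p+M.apply([-(.165-p[2]),0,0])]))
E
```

```text
t 20.45 pos [0.4437 0.1948 0.1195] rv(tool) [-0.53  0.13  0.01] f [-0.7  0.2 -0. ] w 0.0601
[0.15, 0.09, 0.0, -0.5, 0.1, 0.0]
wells -48,96,48,-96 [[481.0, 490.6], [519.6, 373.7], [505.4, 416.9], [470.5, 522.3]] guide [[509.1 488.5]]
tube top/foot [[317.3, 297.1], [317.3, 223.3]]
axis at handle top [[317.27275657 315.52092395]]
```

View pics/w20c.png

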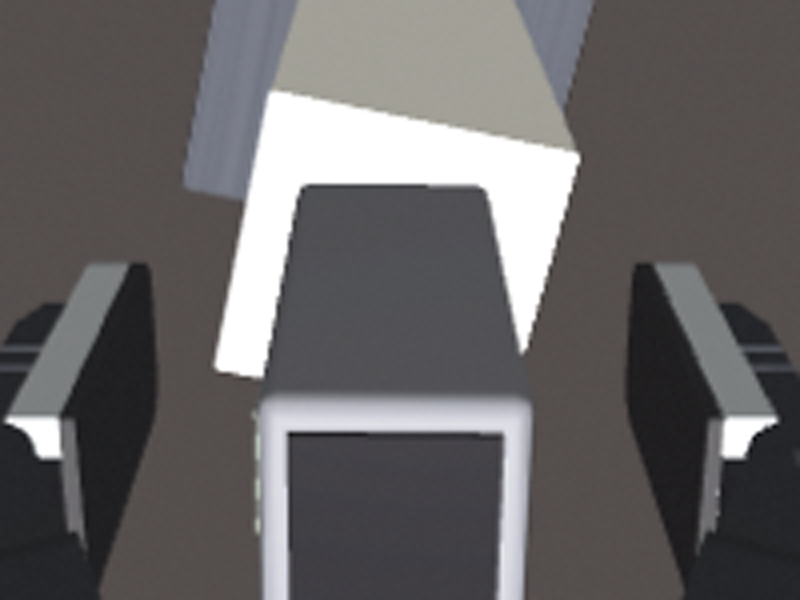

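Emit:
{"api": "servo_tool", "payload": {
  "commands": [
    [[0.1,0.1,0,0,0,0],[0,0,0,0,0,0]]
  ]
}}

```text
time: 20.75
tool_pos: [0.4446, 0.1965, 0.12]
tool_rot: [0.707, -0.047, 0.704, 0.048]
wrist_force: [0.0, 0.4, 0.8]
grip_width: 0.0602
```

Emit:
{"api": "servo_tool", "payload": {
  "commands": [
    [[0,0,0,0,0,0],[0,0,0,0,0,0],[0,0,0,0,0,0],[0,0,0,0,0,0],[0,0,0,0,0,0]]
  ],
  "fingers": 1.5,
  "grip_force": 70
}}

```text
time: 21.38
tool_pos: [0.4449, 0.1967, 0.1207]
tool_rot: [0.707, -0.047, 0.704, 0.049]
wrist_force: [0.4, -0.0, 0.3]
grip_width: 0.0253
```

```bash
python3 plan.py .4436 .1957 .118 8.3 1; python3 look.py w21; python3 crop.py w21 220 180 200 220 3
```

```text
t 21.38 pos [0.4449 0.1967 0.1207] rv(tool) [-0.53  0.33 -0.1 ] f [ 0.4 -0.   0.3] w 0.0253
[0.27, -0.08, -0.15, -0.5, 0.3, -0.1]
wells -48,96,48,-96 [[478.4, 490.4], [516.0, 373.9], [502.1, 416.8], [468.1, 522.1]] guide [[505.9 488.1]]
tube top/foot [[317.3, 297.2], [317.3, 223.3]]
```

View pics/w21c.png

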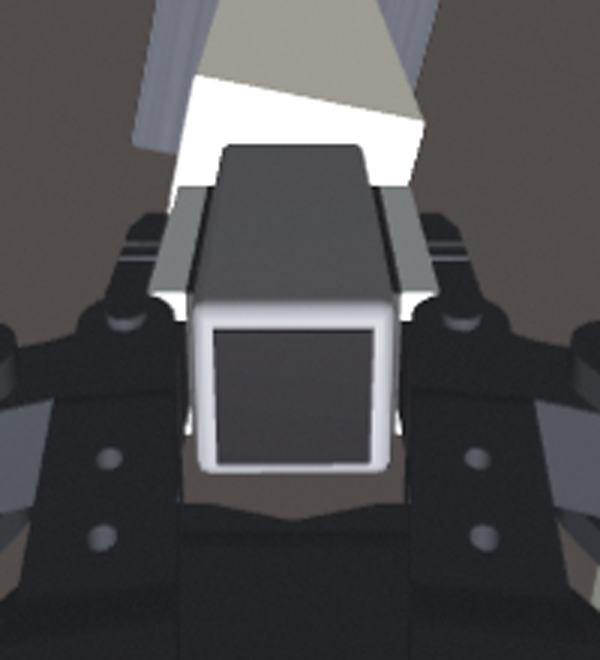

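Emit:
{"api": "servo_tool", "payload": {
  "commands": [
    [[-1.5,0,0,0,0,0],[-2,0,0,0,0,0],[-2,0,0,0,0,0],[0,0,0,0,0,0]]
  ]
}}

```text
time: 21.92
tool_pos: [0.4448, 0.1964, 0.1794]
tool_rot: [0.708, -0.047, 0.703, 0.049]
wrist_force: [0.1, -0.8, -1.5]
grip_width: 0.0254
```

```bash
python3 plan.py .4447 .1965 .25 8.8 3
```

```text
t 21.93 pos [0.4448 0.1964 0.1794] rv(tool) [-1.05  0.36 -0.1 ] f [ 0.1 -0.8 -1.5] w 0.0254
[-2.35, 0.01, 0.01, -0.4, 0.1, -0.0]
[-2.36, 0.01, 0.01, -0.3, 0.1, -0.1]
[-2.35, 0.0, 0.01, -0.4, 0.2, -0.0]
```

Emit:
{"api": "servo_tool", "payload": {
  "commands": [
    [[-2,0,0,0,0,0],[-2.2,0,0,0,0,0],[-2.2,0,0,0,0,0],[-2.2,0,0,0,0,0],[0,0,0,0,0,0],[0,0,0,0,0,0]]
  ]
}}

```text
time: 22.68
tool_pos: [0.4421, 0.195, 0.2637]
tool_rot: [0.706, -0.048, 0.705, 0.047]
wrist_force: [0.3, -0.1, -1.2]
grip_width: 0.0252
```

```bash
python3 plan.py .55 .10 .27 6 6
python3 - <<'E'
from h import *
cam('scene','s22.png')
E
python3 crop.py s22 280 90 140 120 5;python3 look.py w22
```

```text
t 22.68 pos [0.4421 0.195  0.2637] rv(tool) [1.74 0.02 0.06] f [ 0.3 -0.1 -1.2] w 0.0252
[-0.1, -1.81, 1.57, 0.3, 0.0, 0.0]
[-0.1, -1.8, 1.58, 0.3, 0.0, 0.0]
[-0.11, -1.79, 1.59, 0.3, 0.0, 0.0]
[-0.1, -1.79, 1.6, 0.3, 0.0, 0.0]
[-0.11, -1.78, 1.6, 0.3, 0.0, 0.0]
[-0.1, -1.77, 1.61, 0.2, 0.0, 0.1]
wells -48,96,48,-96 [[429.9, 367.2], [449.2, 278.3], [442.3, 310.0], [424.3, 393.1]] guide [[443.1 353.9]]
tube top/foot [[317.3, 297.2], [317.3, 223.3]]
```

View pics/s22c.png

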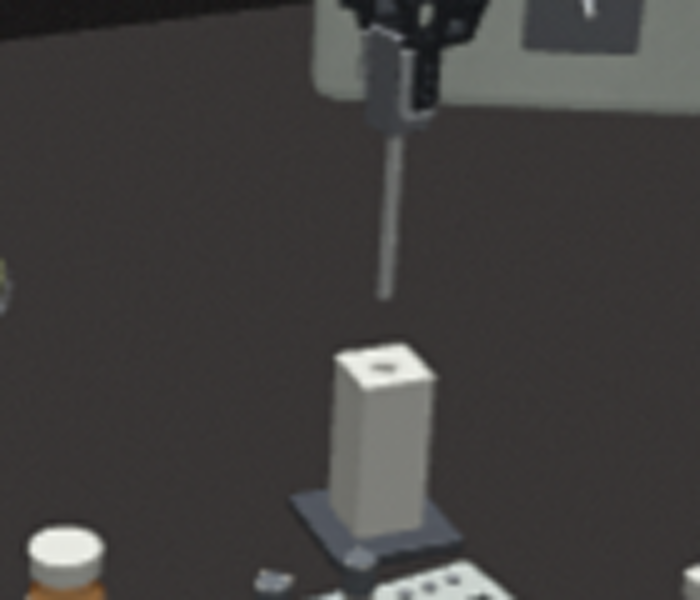

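View pics/w22.png

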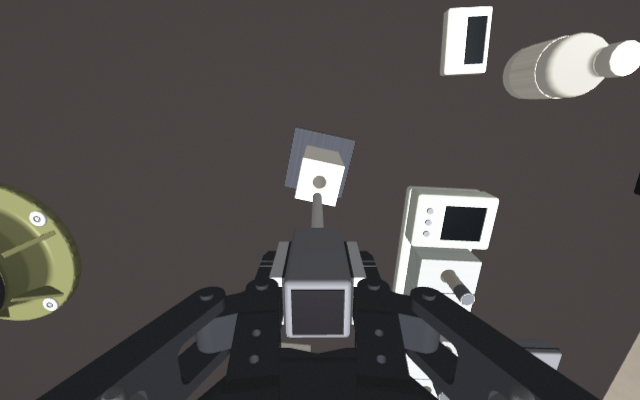

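```bash
python3 plan.py .634 -.0109 .265 6 8;python3 crop.py w22 290 150 60 80 7;python3 - <<'E'
from h import *
import pickle
c,o=pickle.load(open('w22.pkl','rb'))
M=R.from_quat(np.roll(o['tool_rot'],-1));p=np.array(o['tool_pos'])
print('tip',proj(c,[p+M.apply([.1107,0,0])]), 'stem top',proj(c,[p+M.apply([.0107,0,0])]))
E
```

```text
t 22.77 pos [0.4421 0.1949 0.2637] rv(tool) [1.73 0.01 0.06] f [ 0.  -0.3 -0.9] w 0.0255
[-0.01, -2.87, 2.03, 0.2, 0.0, 0.0]
[-0.01, -2.87, 2.04, 0.2, 0.0, 0.0]
[-0.01, -2.86, 2.05, 0.2, 0.0, 0.0]
[-0.01, -2.85, 2.06, 0.2, 0.0, 0.0]
[-0.02, -2.84, 2.07, 0.2, 0.0, 0.0]
[-0.01, -2.84, 2.08, 0.2, 0.0, 0.0]
[-0.02, -2.83, 2.09, 0.3, 0.0, 0.0]
[-0.01, -2.81, 2.11, 0.2, 0.0, 0.1]
tip [[317.32053653 196.3566377 ]] stem top [[317.29820224 248.3666268 ]]
```

View pics/w22c.png

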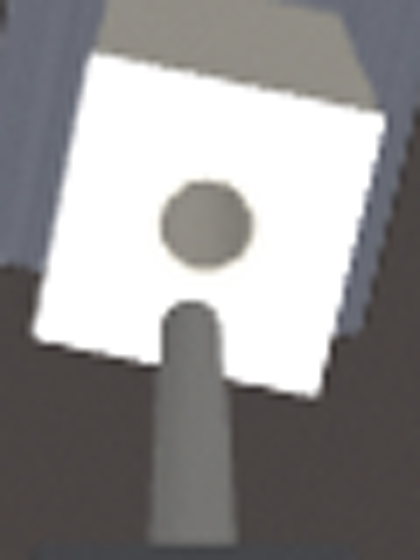

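Emit:
{"api": "servo_tool", "payload": {
  "commands": [
    [[0,-2.8,2,0.2,0,0],[0,-2.9,2,0.2,0,0],[0,-2.9,2.1,0.2,0,0],[0,-2.9,2.1,0.2,0,0],[0,-2.8,2.1,0.2,0,0],[0,-2.8,2.1,0.2,0,0],[0,-2.8,2.1,0.3,0,0],[0,-2.5,2,0.2,0,0]]
  ]
}}

```text
time: 23.78
tool_pos: [0.6349, -0.0093, 0.2545]
tool_rot: [0.702, -0.041, 0.71, 0.039]
wrist_force: [-0.0, 1.0, -0.2]
grip_width: 0.0251
```

Emit:
{"api": "servo_tool", "payload": {
  "commands": [
    [[0,0,0,0,0,0],[0,0,0,0,0,0]]
  ]
}}

```text
time: 24.02
tool_pos: [0.6347, -0.0115, 0.2517]
tool_rot: [0.7, -0.041, 0.712, 0.037]
wrist_force: [-0.3, -0.1, -0.4]
grip_width: 0.0255
```

```bash
python3 plan.py .634 -.0109 .25 6 1
```

```text
t 24.02 pos [ 0.6347 -0.0115  0.2517] rv(tool) [ 0.26 -0.92  0.26] f [-0.3 -0.1 -0.4] w 0.0255
[0.17, 0.07, -0.06, 0.3, -0.9, 0.3]
```

Emit:
{"api": "servo_tool", "payload": {
  "commands": [
    [[0,0.05,-0.05,0.2,-1.2,0.3],[0,0,0,0,0,0],[0,0,0,0,0,0]]
  ]
}}

```text
time: 24.4
tool_pos: [0.6328, -0.0084, 0.2517]
tool_rot: [0.708, -0.037, 0.704, 0.04]
wrist_force: [-0.4, -0.1, -0.0]
grip_width: 0.0248
```

```bash
cat > tip.py <<'E'
from h import *
import pickle,sys
c,o=pickle.load(open(sys.argv[1]+'.pkl','rb'))
M=R.from_quat(np.roll(o['tool_rot'],-1));p=np.array(o['tool_pos']);t=p+M.apply([.1107,0,0])
print('tool x axis',M.apply([1,0,0]).round(4));print('tip',t.round(4),proj(c,[t]).round(1))
if len(sys.argv)>2:
    u,v=map(float,sys.argv[2:4]);print('rim centre',ray(c,u,v,.091).round(4))
    if len(sys.argv)>4: u,v=map(float,sys.argv[4:6]);print('tip seen',ray(c,u,v,t[2]).round(4))
E
python3 look.py w23; python3 plan.py .634 -.0109 .25 6 1;python3 tip.py w23; python3 crop.py w23 260 120 120 100 6
```

```text
wells -48,96,48,-96 [[316.0, 221.4], [320.7, 89.2], [319.0, 137.1], [314.7, 258.7]] guide [[317.6 186.8]]
tube top/foot [[317.3, 297.2], [317.3, 223.3]]
t 24.45 pos [ 0.6328 -0.0084  0.2517] rv(tool) [ 0.24  0.34 -0.18] f [-0.2 -0.8 -0.6] w 0.0249
[0.17, -0.26, 0.09, 0.2, 0.3, -0.2]
tool x axis [ 0.0055  0.0038 -1.    ]
tip [ 0.6334 -0.0079  0.141 ] [[317.3 196.4]]
```

View pics/w23c.png

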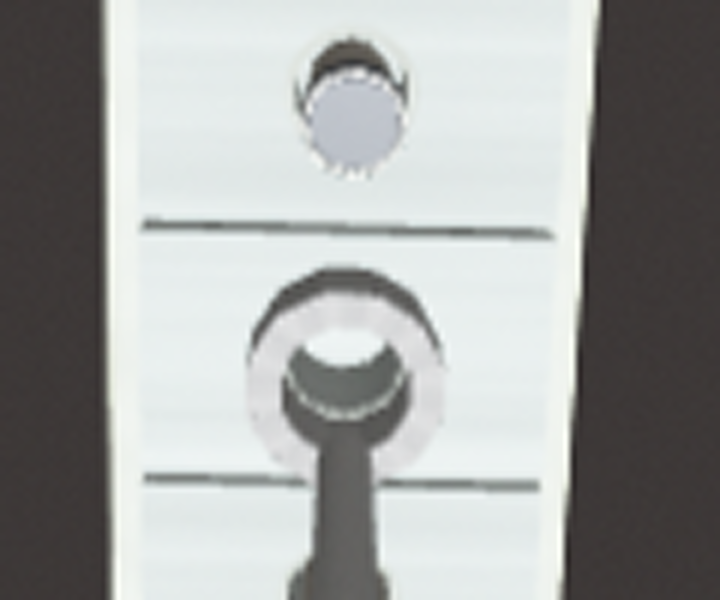

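```bash
python3 tip.py w23 317.3 183.9 316.8 197
```

```text
tool x axis [ 0.0055  0.0038 -1.    ]
tip [ 0.6334 -0.0079  0.141 ] [[317.3 196.4]]
rim centre [ 0.6338 -0.0094  0.091 ]
tip seen [ 0.633  -0.0085  0.141 ]
```

Emit:
{"api": "servo_tool", "payload": {
  "commands": [
    [[1,-0.18,0.1,0,0,0],[1,0,0,0,0,0],[1,0,0,0,0,0],[0,0,0,0,0,0],[0,0,0,0,0,0]]
  ]
}}

```text
time: 25.08
tool_pos: [0.6339, -0.0099, 0.2187]
tool_rot: [0.708, -0.037, 0.705, 0.04]
wrist_force: [0.6, -0.9, -0.5]
grip_width: 0.0257
```

```bash
python3 look.py w24; python3 plan.py .6337 -.0103 .216 6 1;python3 tip.py w24; python3 crop.py w24 260 140 120 100 6
python3 - <<'E'
from h import *
cam('scene','s24.png')
E
python3 crop.py s24 280 150 100 100 6
```

```text
wells -48,96,48,-96 [[315.3, 231.4], [320.5, 85.4], [318.6, 138.8], [313.9, 271.8]] guide [[317.  194.2]]
tube top/foot [[317.3, 297.3], [317.3, 223.3]]
t 25.12 pos [ 0.6338 -0.0098  0.2187] rv(tool) [ 0.27  0.25 -0.18] f [-0.7 -0.4 -1.6] w 0.0252
[0.27, -0.05, -0.02, 0.3, 0.2, -0.2]
tool x axis [ 0.0042  0.0035 -1.    ]
tip [ 0.6343 -0.0095  0.108 ] [[317.3 196.4]]
```

View pics/w24c.png

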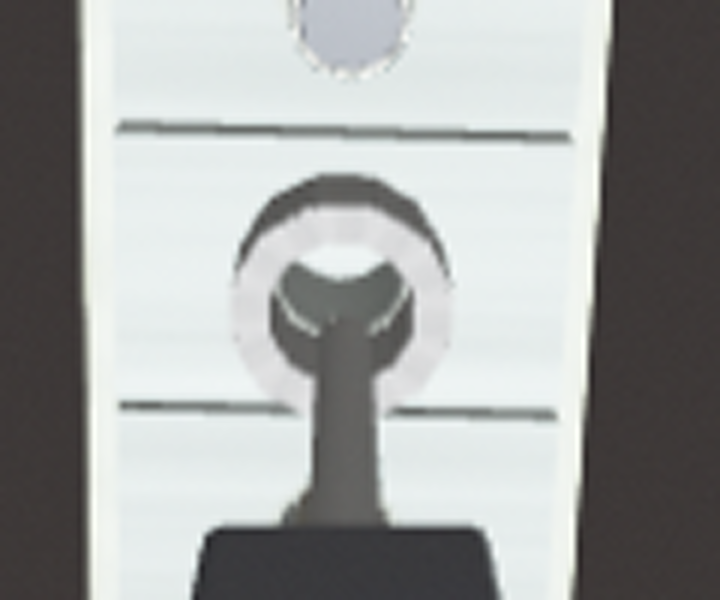

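View pics/s24c.png

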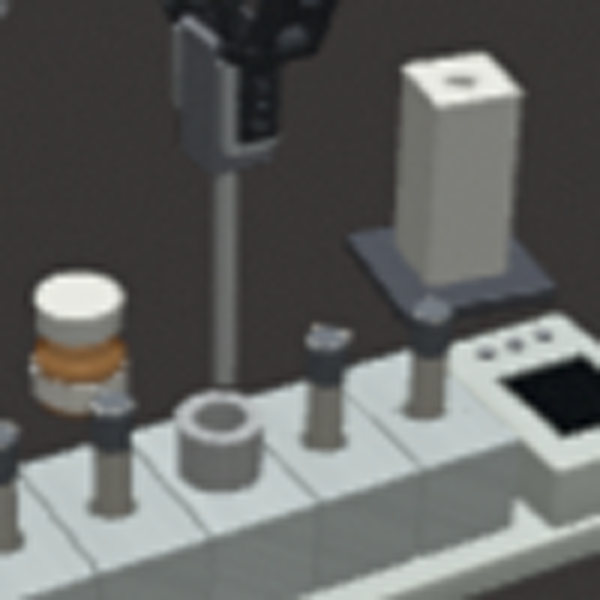

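```bash
python3 tip.py w24 316.8 191.4 317.1 197
python3 - <<'E'
from h import *
import pickle
S=pickle.load(open('scene0.pkl','rb'))
for P in ([.634,-.0105,.091],[.634,-.0105,.108],[.639,-.0105,.108],[.634,-.0055,.108]): print((proj(S,[P])-[279.9,149.9])*6)
E
```

```text
tool x axis [ 0.0042  0.0035 -1.    ]
tip [ 0.6343 -0.0095  0.108 ] [[317.3 196.4]]
rim centre [ 0.634  -0.0098  0.091 ]
tip seen [ 0.6342 -0.01    0.108 ]
[[223.73208066 413.36414478]]
[[224.09346248 377.49683153]]
[[229.20540079 384.10252443]]
[[235.82460455 374.74269608]]
```

Emit:
{"api": "servo_tool", "payload": {
  "commands": [
    [[0,-0.1,-0.05,0,0,0],[0,0,0,0,0,0],[0.7,0,0,0,0,0],[0.7,0,0,0,0,0],[0,0,0,0,0,0]]
  ]
}}

```text
time: 25.8
tool_pos: [0.6338, -0.0109, 0.2044]
tool_rot: [0.708, -0.037, 0.704, 0.04]
wrist_force: [-0.6, 0.3, 0.2]
grip_width: 0.0254
```

```bash
python3 look.py w25; python3 plan.py .6333 -.0108 .172 6 1;python3 tip.py w25; python3 crop.py w25 260 140 120 100 6
python3 - <<'E'
from h import *
cam('scene','s25.png')
E
python3 crop.py s25 290 190 60 60 10
```

```text
wells -48,96,48,-96 [[315.3, 236.1], [320.8, 83.1], [318.8, 139.3], [313.8, 278.1]] guide [[317.1 197.6]]
tube top/foot [[317.3, 297.2], [317.3, 223.3]]
t 25.85 pos [ 0.634  -0.0109  0.2048] rv(tool) [ 0.27  0.35 -0.18] f [-0.4 -0.3 -1.4] w 0.0252
[3.28, 0.01, -0.09, 0.3, 0.4, -0.2]
tool x axis [ 0.0052  0.0038 -1.    ]
tip [ 0.6344 -0.0104  0.0937] [[317.3 196.4]]
```

View pics/w25c.png

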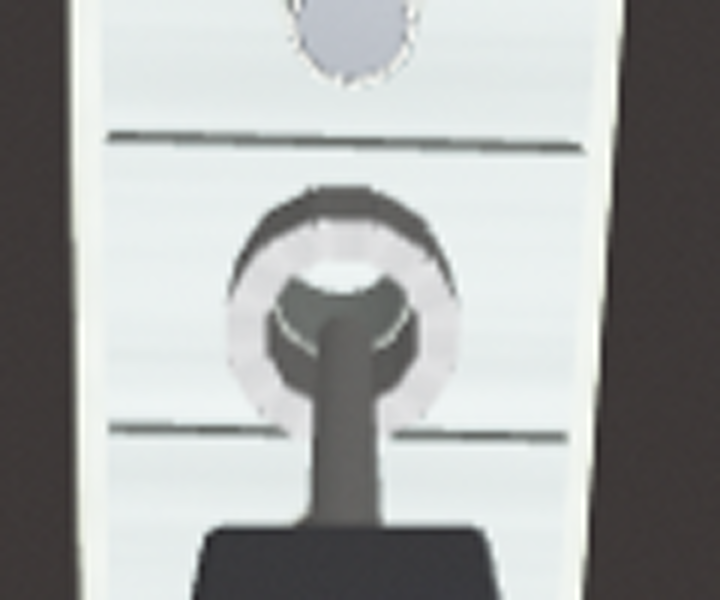

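View pics/s25c.png

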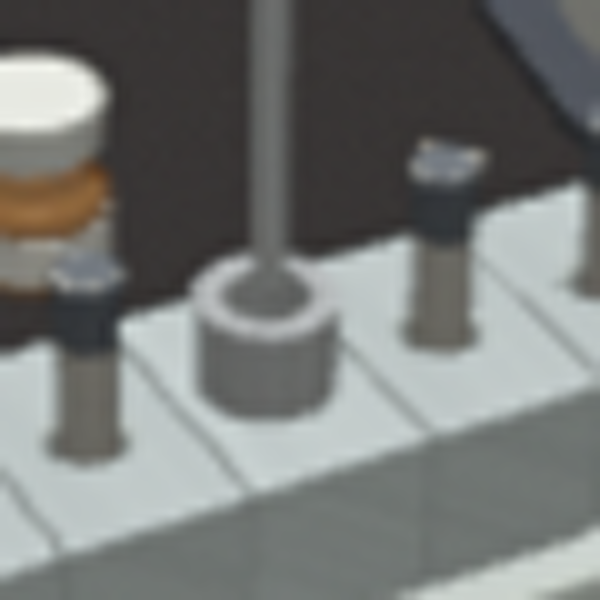

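```bash
cat > rim.py <<'E'
from h import *
import pickle,sys
from scipy.optimize import least_squares
def rim(c,pts,r):
    W=np.array([ray(c,u,v,.091)[:2] for u,v in pts])
    s=least_squares(lambda q:np.hypot(*(W-q[:2]).T)-r,[.634,-.01]);return s.x,s.fun
c,o=pickle.load(open('w25.pkl','rb'))
k=lambda u,v:(260+u/6-.42,140+v/6-.42)
print(rim(c,[k(*p) for p in ((227,325),(461,330),(345,217),(250,262),(437,260),(268,421),(415,425))],.017))
print(rim(c,[k(*p) for p in ((266,332),(418,335),(282,275),(405,278),(300,390),(395,388))],.011))
E
python3 rim.py
python3 - <<'E'
import cv2,numpy as np
a=cv2.imread('pics/w25.png')[165:225,285:350]
a=cv2.resize(a,None,fx=9,fy=9,interpolation=cv2.INTER_CUBIC).astype(float)
cv2.imwrite('pics/w25d.png',np.clip(((a/255)**.6)*255,0,255).astype('uint8'))
a=cv2.imread('pics/s25.png')[205:235,300:335]
a=cv2.resize(a,None,fx=18,fy=18,interpolation=cv2.INTER_CUBIC).astype(float)
cv2.imwrite('pics/s25d.png',np.clip((a-60)*1.8,0,255).astype('uint8'))
E
```

```text
(array([ 0.63400015, -0.01022087]), array([0.00014323, 0.00010392, 0.00044887, 0.00036876, 0.00041273,
       0.00058225, 0.00063537]))
(array([ 0.63375893, -0.00940192]), array([2.75579773e-04, 1.58644439e-05, 9.42783804e-04, 7.41672287e-04,
       4.19887607e-04, 9.73865110e-04]))
```

View pics/w25d.png

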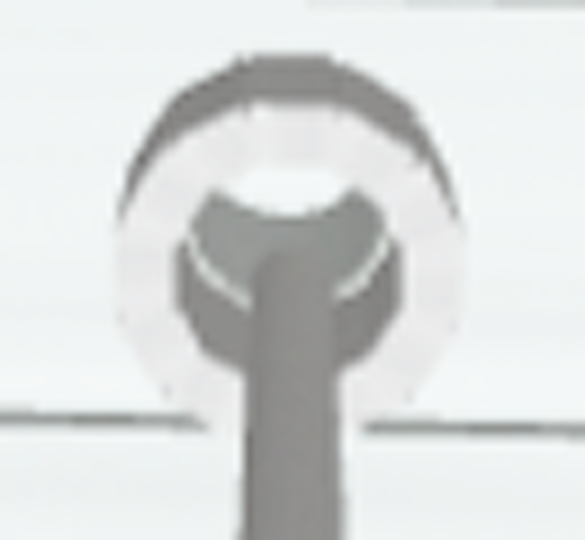

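View pics/s25d.png

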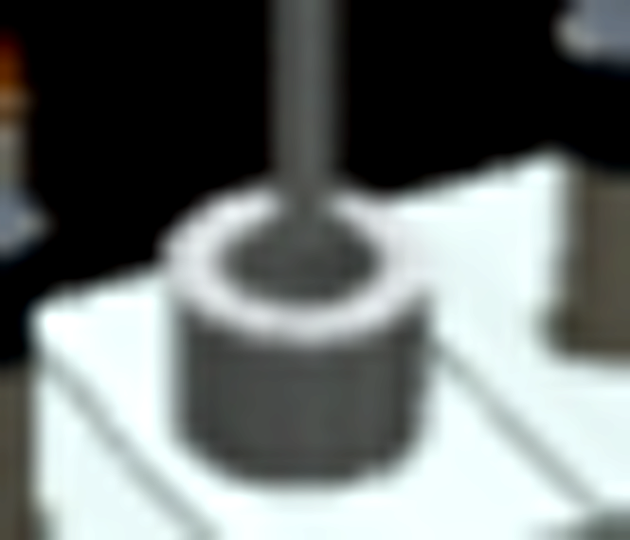

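Emit:
{"api": "servo_tool", "payload": {
  "commands": [
    [[0.6,0.03,-0.04,0,0.2,0],[0.6,0,0,0,0,0],[0.6,0,0,0,0,0],[0,0,0,0,0,0]]
  ]
}}

```text
time: 26.4
tool_pos: [0.6338, -0.0105, 0.1858]
tool_rot: [0.707, -0.038, 0.705, 0.04]
wrist_force: [1.5, 0.5, -1.1]
grip_width: 0.025
```

```bash
python3 look.py w26; python3 plan.py .6335 -.0106 .172 6 1;python3 tip.py w26
```

```text
wells -48,96,48,-96 [[315.6, 244.5], [321.5, 81.9], [319.3, 142.0], [314.0, 288.5]] guide [[317.4 204.5]]
tube top/foot [[317.3, 297.2], [317.3, 223.3]]
t 26.45 pos [ 0.634  -0.0105  0.1862] rv(tool) [ 0.27  0.2  -0.18] f [ 0.1  0.5 -0.8] w 0.0257
[1.42, -0.0, -0.06, 0.3, 0.2, -0.2]
tool x axis [ 0.0026  0.0034 -1.    ]
tip [ 0.6341 -0.0101  0.0751] [[317.3 196.4]]
```

Emit:
{"api": "servo_tool", "payload": {
  "commands": [
    [[0.5,0,-0.03,0,0,0],[0.5,0,0,0,0,0],[0.4,0,0,0,0,0],[0,0,0,0,0,0],[0,0,0,0,0,0]]
  ]
}}

```text
time: 27.08
tool_pos: [0.634, -0.0106, 0.1715]
tool_rot: [0.707, -0.038, 0.705, 0.04]
wrist_force: [-1.0, 0.0, -0.5]
grip_width: 0.0254
```

```bash
python3 look.py w27; python3 plan.py .6335 -.0106 .172 6 1;python3 tip.py w27; python3 crop.py w27 260 140 120 100 6
python3 - <<'E'
from h import *
cam('scene','s27.png')
E
python3 crop.py s27 260 110 120 120 5
```

```text
wells -48,96,48,-96 [[315.3, 251.3], [321.4, 80.4], [319.1, 143.9], [313.6, 297.1]] guide [[317.2 210.2]]
tube top/foot [[317.3, 297.2], [317.3, 223.3]]
t 27.12 pos [ 0.6339 -0.0106  0.1715] rv(tool) [ 0.27  0.23 -0.18] f [ 0.3  0.1 -0. ] w 0.0254
[-0.05, 0.0, -0.04, 0.3, 0.2, -0.2]
tool x axis [ 0.0038  0.0034 -1.    ]
tip [ 0.6344 -0.0102  0.0608] [[317.3 196.4]]
```

View pics/w27c.png

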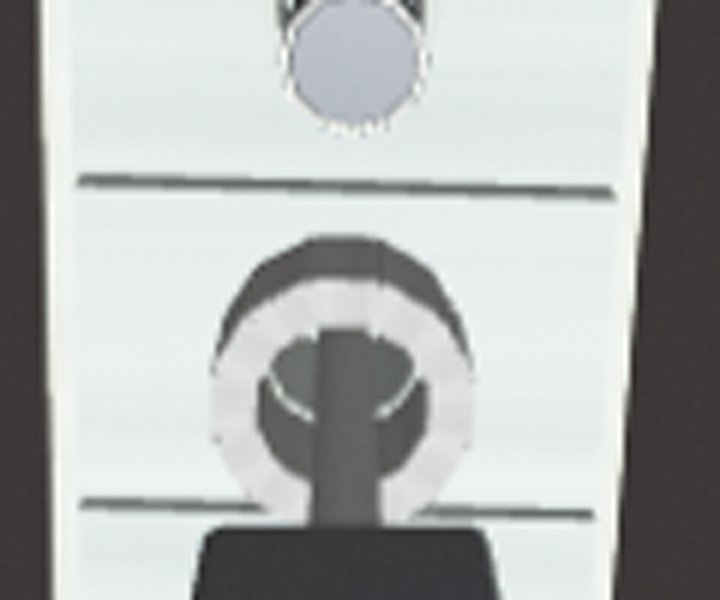

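View pics/s27c.png

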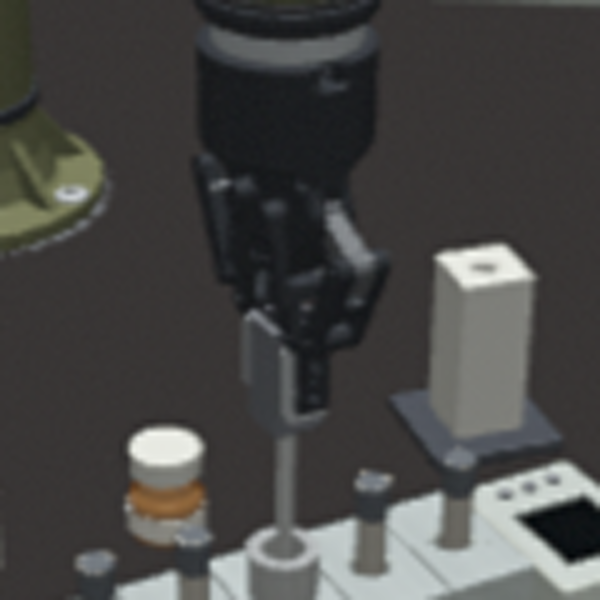

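Emit:
{"api": "servo_tool", "payload": {
  "commands": [
    [[0,0,-0.04,0,0,0],[0,0,0,0,0,0],[0,0,0,0,0,0],[0,0,0,0,0,0]]
  ]
}}

```text
time: 27.68
tool_pos: [0.6338, -0.0106, 0.172]
tool_rot: [0.708, -0.037, 0.704, 0.04]
wrist_force: [0.1, -0.6, -1.0]
grip_width: 0.0253
```

```bash
python3 look.py w28;python3 tip.py w28; python3 -c "
from h import *
o=get_obs();print(o['tool_pos'],np.abs(o['qd']).max(),o['wrist_force'],o['grip_width'])
print(job_done())"
```

```text
wells -48,96,48,-96 [[315.4, 251.1], [321.6, 80.4], [319.3, 143.8], [313.7, 296.8]] guide [[317.4 210. ]]
tube top/foot [[317.3, 297.2], [317.3, 223.3]]
tool x axis [ 0.0045  0.0036 -1.    ]
tip [ 0.6343 -0.0102  0.0613] [[317.3 196.4]]
[ 0.6337868  -0.01063504  0.17200441] 0.0019049763545420796 [-0.37470553 -0.47487225 -1.58882029] 0.02534818193956286
the job is handed in; nothing more can be done
None
```

I put two spare tubes from the rack into the two empty wells, pushed each down to the floor and let go. Then I lifted the thermometer out of its stand by the handle and lowered its stem into the guide hole, where the arm still holds it. The job was handed in about 28 s into the 67 s limit; the system reports no verdict.

Last checks:
- **Tubes:** after the second tube was released, the scene picture showed all four wells holding upright tubes of equal height. The two original tubes were left in place, and I never reached for the other bench items.
- **Thermometer:** from the tool pose, the tip is about 30 mm below the rim and the tilt is about 0.006 rad. The joints were nearly still (at most 0.002 rad/s). The wrist force showed no sign of contact.
- **Centring:** the wrist and scene cameras disagreed by about 1 to 2 mm on where the tip was. I took a position between them, so I expect the tip to be within 1 to 2 mm of the bore axis, against the 4.5 mm allowed. The tip was hidden inside the collar at the end, so its final position comes from the tool pose and was not seen directly.

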